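# Load, pin and hold a bookbinder's clamshell seal press

### The job

Load the bookbinder's clamshell press: lay the dark wooden roundel on the centre of its lower board and the brass die centred on top of it, setting each down without dropping it, then swing the lid fully shut. Push the wooden-handled steel pin fully home through the hole in the front post into the lid's bar, and let go of it. Finish with the hand pressing down on top of the lid with about 10 N, and still be pressing when the program ends; leave everything else on the bench where it is.

Things in the scene. Friction and masses are not known exactly. Their poses are not given: they have to be found in the camera images.
- press: Fixed wooden clamshell press (sizes in mm, here and below). Origin on the bench below the lower board's centre; x points from the front post to the hinge (away from the robot at yaw 0), y left, z up. Lower board: x -87 to +95, 150 wide (y), 15 thick, open on both sides. On its front edge an aluminium post: x -87 to -75, 50 wide, top 80 above the bench, with a hole along x.
- plate_centre (a point): Centre of the lower board's upper face (15 above the bench), shown by an inlaid ring 64 in diameter: where the stack goes. Axes as the press.
- post_hole (a point): Centre of the 14 mm hole at the post's front (outer) face, 57 above the bench. Axes as the press: the pin goes in along +x. With the lid shut the lid bar's hole lies in line, from 17 to 37 behind this point.
- lid_hinge (a point): Hinge axis of the lid (along the press's y), 80 behind the press origin and 41 above the bench. Two hinge blocks stand there, x 71 to 95 and y +-51 to +-73 of the press, 49 high.
- lid (a joint): Opening of the lid, rad: 0 fully shut (lid level over the lower board, 26 above it), growing as it opens upward, at most 1.9; 1.57 is upright. It starts open near upright. The hinge is stiff: the lid stays where it is left and needs about 0.9 N m at most (about 6 N at its free edge) to swing shut.
- lid_bar_top (a point): Middle of the outer (shut: upper) face of the bar at the lid's free edge, 140 from the hinge axis and 32 out; 73 above the bench when shut. A good place to push and press. The lid, 130 wide, 0.35 kg: a wooden plate 12 thick from 8 to 130 from the hinge axis, then an aluminium bar 130 to 150 from it, 32 tall (rising from the outer side) with a 14 mm hole along x.
- roundel: Dark wooden disc, 56 in diameter, 12 thick, lying flat on the bench; origin at the centre of its underside, z up. The larger of the two discs. About 30 g.
- die: Brass disc, 50 in diameter, 12 thick, lying flat; origin at the centre of its underside, z up. About 200 g.
- pin: Locking pin lying on the bench, about 80 g. Dark wooden grip block 40 long (x), 18 wide (y), 30 tall (z); a steel shank 10 in diameter, 45 long, with a chamfered end, sticks out of its +x face at mid height. Origin at the centre of the block's underside; the shank's axis is 15 above it. Home when the block's front face meets the post.
- pin_tip (a point): Tip of the shank: 65 ahead of the pin's origin along x and 15 up.
- paste_tub: White tub, 110 in diameter, 100 tall, a brush standing in it: bystander.
- glue_jar: Jar, 60 in diameter, 80 tall: bystander.
- spool: Light wooden thread spool, 40 in diameter, 45 tall: bystander.
- bone_folder: Flat white strip, 20 x 150 x 6: bystander.
- awl: Awl with a handle, 160 long, lying on the bench: bystander.
Things that resemble listed ones, but are neither listed nor needed, are in the scene too. What is shaped like the pin but green or pink is not meant.

How it is judged:
By the outcome, as a careful person would: the job done as asked, in the order asked, and still so for the second after the job is handed in, while the arm keeps its last pose, push and grip.
It also fails if it takes over 72 s, if anything falls off the work surface, if the arm or the gripper's body presses on something with over 40 N, if the wrist force passes 120 N, or if a joint passes its speed limit or range.

### The arm

A 7-joint arm with a two-finger parallel gripper is mounted at the origin on the work surface. World frame = base frame: x ahead of the robot, y to its left, z up, the work surface at z = 0. Lengths are in m, angles in rad, forces in N, time in s.
With the tool pointing down it reaches from about 0.425 to 1.025 m from the base axis. Payload 9.4 kg.
Tool frame: the origin (TCP) lies on the centre line of the jaws, within the pads' length; the fingertips stand ctrl.nose_length ahead of it and the grasp point (between the pads) is the TCP (ctrl.nose_length is the distance from the TCP to the fingertips, in m); x points along the fingers, z is the direction in which the jaws open and shut, and the axes are right-handed (so a half turn about x gives the same grasp; the last joint's range is limited). The gripper opens to 93 mm and grips with 3 to 60 N. Pads are 15 mm wide; open, the fingers measure 128 mm over their backs; the gripper's body (75 mm by 188 mm) begins 65 mm behind the grasp point.
Start: joints at [1.223, 0.599, -0.003, 1.599, 0.002, 0.943, -0.08], TCP at [0.194, -0.699, 0.238] pointing down, gripper open.
Joint ranges: [-2.57, 2.57], [-0.35, 1.97], [-1.29, 1.29], [0.11, 2.56], [-1.05, 4.19], [0.11, 1.86], [-2.63, 2.63]. Speed limits (rad/s): [2.22, 2.22, 3.01, 3.01, 3.14, 3.14, 3.14].

### API

Orientations are given as a rotation vector (axis times angle).
In Python, from bench import ctrl gives the robot as it stands. The module is installed in compiled form; this text tells all that it offers.
- The arm moves only by the shell command python3 -m jog 'ROWS' [OPENING] [FORCE]. ROWS is JSON, one flat list of numbers, 4 for each row, row after row: the shift along the tool's x, y, z in mm, then the turn about the tool's x in rad. In form: [x, y, z, roll, x, y, z, roll, ...]. A call has 1 to 12 rows; each row shifts and turns the commanded pose from where the row before left it, along the tool's axes as they then stand; what a row does not reach is not made up. A row lasts 1/8 s, in which the tool goes at most 62.5 mm and 10.7 degrees, less where a joint would pass 70% of its speed; a pose out of reach is approached as far as the arm can. A call with a gripper value outside its range is refused whole. OPENING is the finger opening in mm, from 0 to 93, set as the call begins (- or left out, the last holds). The fingers move at their own pace and stop on an object; FORCE is the grip in N (left out, the last holds). Time passes only in rows, so rows that do not move let the fingers close. It gives the time, the measured TCP pose, the force and the opening at its end, in the units of the state.
- ctrl.get_obs(): the state, without advancing time (a new reading comes with each control period).
- ctrl.snapshot(name): name is "scene" or "top"; returns the picture (400x640x3 uint8, blue, green, red); there is no depth.
- ctrl.camera_model(name): a dict with "fx", "fy", "cx", "cy" (pixels), "extrinsics" (4x4, takes a point from camera to world coordinates). Camera axes: x right, y down, z forward; pixel columns grow to the right and rows downward; lengths in m; the calibration is good to about 2 mm. A picture is of the moment at which its call begins. camera_model takes no time and is no camera call.
- ctrl.job_done(): hands the job in, once; it reports no verdict.
The state is a dict: "time": time; "joint_positions": joint angles; "joint_velocities": joint speeds; "tau": joint torques, N m; "eef_pos": TCP position; "orientation": TCP orientation; "ft_force": force on the tool from outside, world axes, zero at the start; "moment": the same for the moment, N m; "grip_width": finger opening in m.
Only numpy, scipy, OpenCV 4.12 (cv2) and the standard library are available. Lean on these libraries where they do the work, as an engineer would, in place of code of your own. Each camera call takes 0.05 s, during which the arm holds its last target.

## Working session

There is one attempt and no reset: what is moved stays moved. The work goes in short steps, Python scripts to look and compute and a shell command to move; the robot and the scene stay as the last step left them, time stands still between calls to the robot, and variables do not carry over. Pictures are saved under pics/ and viewed, and the job is handed in when it is done.

```bash
mkdir -p pics; cat > h.py <<'E'
import numpy as np, cv2
from bench import ctrl
from scipy.spatial.transform import Rotation as R
def snap(n,f):
    im=ctrl.snapshot(n); cv2.imwrite('pics/'+f+'.png',im); return im
def ray(n,u,v):
    m=ctrl.camera_model(n);E=np.array(m['extrinsics'])
    d=np.array([(u-m['cx'])/m['fx'],(v-m['cy'])/m['fy'],1.]);return E[:3,3],E[:3,:3]@d
def onz(n,u,v,z):
    o,d=ray(n,u,v);return o+d*(z-o[2])/d[2]
def proj(n,p):
    m=ctrl.camera_model(n);E=np.array(m['extrinsics'])
    q=E[:3,:3].T@(np.array(p)-E[:3,3]);return m['fx']*q[0]/q[2]+m['cx'],m['fy']*q[1]/q[2]+m['cy']
E
python3 - <<'E'
from h import *
snap('scene','s0');snap('top','t0')
for n in('scene','top'):
    m=ctrl.camera_model(n);print(n,m['fx'],m['cx'],m['cy'],np.round(m['extrinsics'],3))
o=ctrl.get_obs();print(o['eef_pos'],o['orientation'],R.from_rotvec(o['orientation']).as_matrix().round(3),o['grip_width'],ctrl.nose_length,o['time'])
E
```

```text
scene 428.60709150209163 315.3460366462727 198.6992906092616 [[ 0.651  0.534 -0.539  1.1  ]
 [ 0.759 -0.445  0.476 -0.464]
 [ 0.014 -0.718 -0.695  0.781]
 [ 0.     0.     0.     1.   ]]
top 398.7171584981356 320.202146044546 193.5300300202746 [[ 0.026 -0.994  0.107  0.418]
 [-1.    -0.024  0.013  0.029]
 [-0.01  -0.107 -0.994  1.211]
 [ 0.     0.     0.     1.   ]]
[ 0.19381964 -0.69819951  0.23688932] [ 1.00812775  1.32640905 -1.0069415 ] [[-0.     0.964  0.268]
 [ 0.001  0.268 -0.964]
 [-1.    -0.    -0.001]] 0.09291583496770627 0.019 0.1
```

View pics/s0.png

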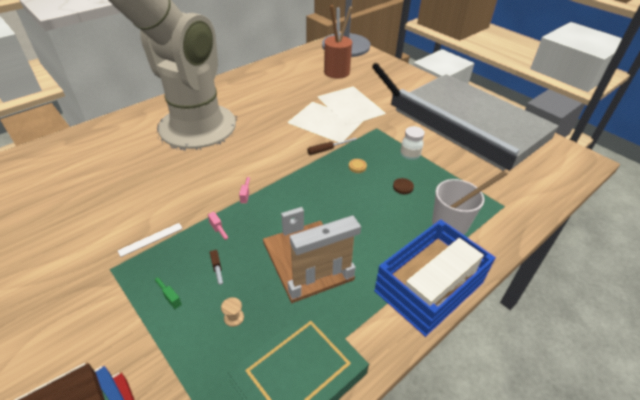

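View pics/t0.png

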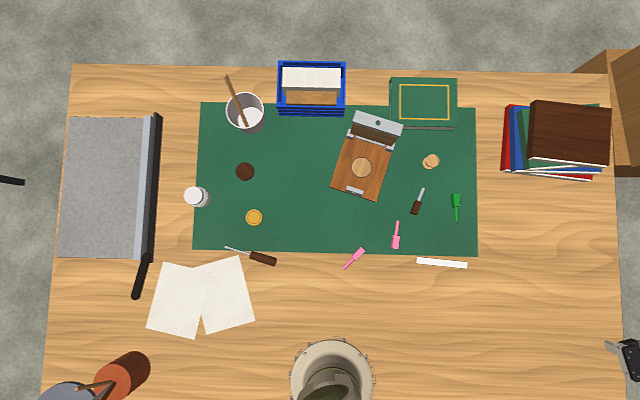

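The top view shows the roundel at (245,171), die (254,217), pin (417,203) and press ring (361,167). The scene view shows the same items and the lid upright. Next I'll zoom in.

```bash
python3 - <<'E'
import cv2,numpy as np
t=cv2.imread('pics/t0.png');s=cv2.imread('pics/s0.png')
a=cv2.resize(t[95:225,310:440],(520,520),interpolation=cv2.INTER_CUBIC)
b=cv2.resize(t[150:240,225:295],(280,360),interpolation=cv2.INTER_CUBIC)
b=cv2.copyMakeBorder(b,0,160,0,0,0)
cv2.imwrite('pics/z0.png',np.hstack([a,b]))
cv2.imwrite('pics/z1.png',cv2.resize(s[190:320,190:380],(760,520),interpolation=cv2.INTER_CUBIC))
E
```

```text
(no output)
```

View pics/z0.png

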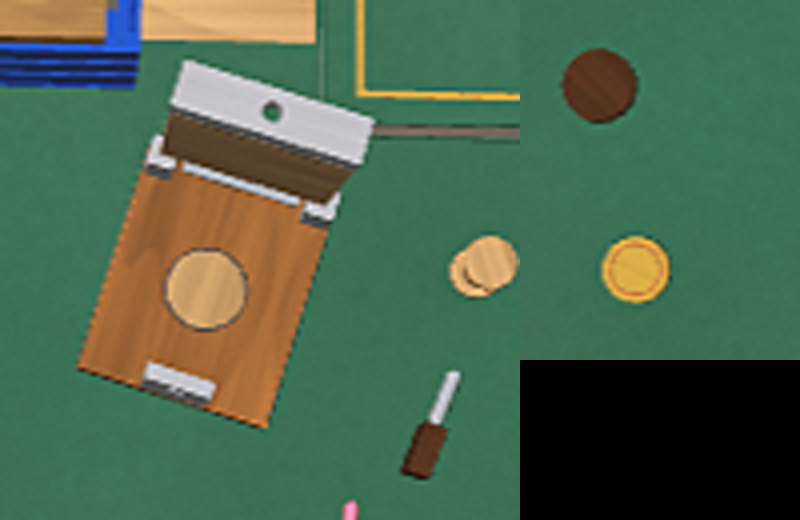

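View pics/z1.png

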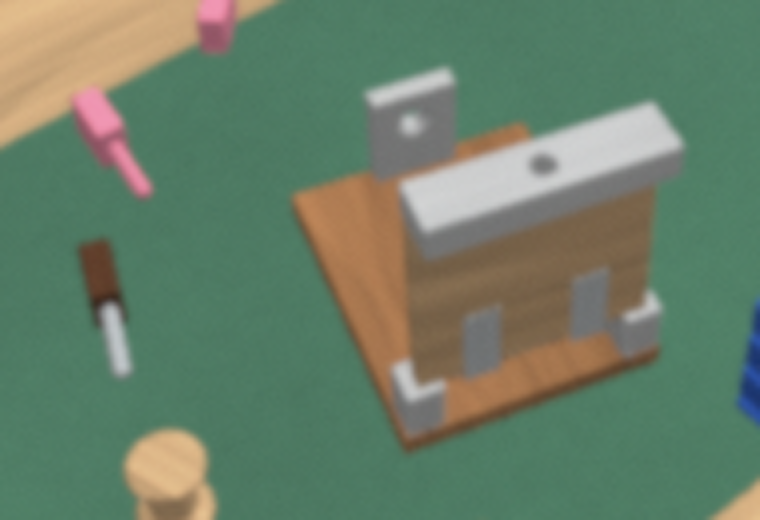

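```bash
cat > meas.py <<'E'
from h import *
def comp(mask,x0,y0,x1,y1):
    m=np.zeros_like(mask);m[y0:y1,x0:x1]=mask[y0:y1,x0:x1]
    c,_=cv2.findContours(m,cv2.RETR_EXTERNAL,cv2.CHAIN_APPROX_NONE)
    c=max(c,key=cv2.contourArea);k=np.zeros_like(m);cv2.drawContours(k,[c],-1,255,-1);k&=m
    M=cv2.moments(k,True);return np.array([M['m10']/M['m00'],M['m01']/M['m00']]),c,M['m00'],k
E
python3 - <<'E'
from meas import *
t=cv2.imread('pics/t0.png');hsv=cv2.cvtColor(t,cv2.COLOR_BGR2HSV)
green=cv2.inRange(hsv,(60,60,40),(90,255,255))
ng=cv2.bitwise_not(green)
for n,w,z in(('roundel',(230,155,262,188),.011),('die',(240,204,268,232),.011)):
    c,_,a,_k=comp(ng,*w);print(n,c,a,onz('top',*c,z).round(4),'diam px',2*(a/np.pi)**.5)
# pin
c,cc,a,_k=comp(ng,408,184,428,217);print('pin all',c,a,cv2.minAreaRect(cc))
v=hsv[...,2];dark=cv2.inRange(v,0,110)&ng
c,cc,a,k=comp(dark,404,184,432,220);r=cv2.minAreaRect(cc);print('block',c,a,r,onz('top',*c,.022).round(4))
lig=cv2.inRange(v,130,255)&ng
c2,c3,a,k=comp(lig,404,184,432,220);print('shank',c2,a,cv2.minAreaRect(c3),onz('top',*c2,.018).round(4))
print('yaw', np.arctan2(*(onz('top',*c2,.018)-onz('top',*c,.022))[[1,0]]))
# board
c,cc,a,_k=comp(ng,320,100,405,210)
cv2.imwrite('pics/m.png',cv2.resize(ng[90:230,310:440],None,fx=4,fy=4))
# ring: light tan
print(hsv[167,361],hsv[167,345],hsv[185,365])
tan=cv2.inRange(v,180,255)&ng
c,cc,a,_k=comp(tan,348,155,375,180);print('ring',c,a,cv2.minEnclosingCircle(cc),cv2.fitEllipse(cc),onz('top',*c,.015).round(4))
E
```

```text
roundel [244.35055351 170.91512915] 271.0 [0.6107 0.2773 0.011 ] diam px 18.575465448360347
die [253.46413502 216.99156118] 237.0 [0.471  0.2433 0.011 ] diam px 17.371176474327626
pin all [417.31677019 202.77639752] 161.0 ((418.1575622558594, 200.74656677246094), (7.607674598693848, 27.972835540771484), 20.556045532226562)
block [415.68224299 207.17757009] 107.0 ((415.71234130859375, 207.26712036132812), (7.607674598693848, 14.044938087463379), 20.556045532226562) [ 0.5119 -0.2415  0.022 ]
shank [420.55102041 193.73469388] 49.0 ((420.5689697265625, 193.82757568359375), (3.5282113552093506, 13.370063781738281), 21.801410675048828) [ 0.5531 -0.257   0.018 ]
yaw -0.35999339644572387
[ 16 122 214] [ 14 169 158] [ 14 167 159]
ring [360.98245614 166.90175439] 285.0 ((361.0, 167.0), 9.486932754516602) ((360.9775695800781, 166.90048217773438), (17.90494155883789, 18.463045120239258), 146.19210815429688) [ 0.6309 -0.0775  0.015 ]
```

View pics/m.png

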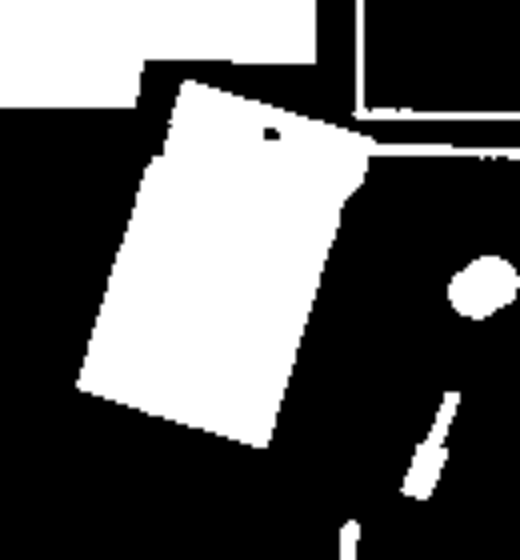

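```bash
python3 - <<'E'
from meas import *
t=cv2.imread('pics/t0.png');hsv=cv2.cvtColor(t,cv2.COLOR_BGR2HSV)
ng=cv2.bitwise_not(cv2.inRange(hsv,(60,60,40),(90,255,255)))
L=[];Rr=[];F=[]
for y in range(136,183):
    xs=np.where(ng[y,315:400])[0]+315
    L.append(onz('top',xs[0]-.5,y,.015)[:2])
    if y>150: Rr.append(onz('top',xs[-1]+.5,y,.015)[:2])
for x in range(332,375):
    ys=np.where(ng[120:215,x])[0]+120
    F.append(onz('top',x,ys[-1]+.5,.008)[:2])
for n,P in(('L',L),('R',Rr),('F',F)):
    l=cv2.fitLine(np.float32(P),cv2.DIST_HUBER,0,.01,.01).ravel();print(n,l,np.arctan2(l[1],l[0]))
    ctr=np.array([.6309,-.0775]);nrm=np.array([-l[1],l[0]]);print(' dist ring',(ctr-l[2:])@nrm)
s=cv2.imread('pics/s0.png');hs=cv2.cvtColor(s,cv2.COLOR_BGR2HSV)
ng=cv2.bitwise_not(cv2.inRange(hs,(60,40,30),(95,255,255)))
for n,w in(('roundel',(388,172,418,198)),('die',(344,152,372,178))):
    c,cc,a,k=comp(ng,*w);print(n,c,a,cv2.boundingRect(cc),onz('scene',*c,.008).round(4))
c,cc,a,k=comp(ng,205,246,226,290);r=cv2.minAreaRect(cc);print('pin',r)
d=cv2.inRange(hs[...,2],0,130)&ng;c,cc,a,k=comp(d,205,246,226,290);print('block',c,onz('scene',*c,.018))
c,cc,a,k=comp(cv2.inRange(hs[...,2],140,255)&ng,205,246,226,290);print('shank',c,onz('scene',*c,.016))
E
```

```text
L [ 0.95684254 -0.2906069   0.6558411  -0.0054786 ] -0.29486102
 dist ring -0.07616119610140197
R [ 0.9576562  -0.28791416  0.63409954 -0.15718187] -0.29204804
 dist ring 0.07538664720672963
F [ 0.28577062  0.958298    0.5461368  -0.05518712] 1.2809858
 dist ring -0.08760477610940705
roundel [402.94076655 185.58536585] 287.0 (393, 178, 21, 17) [0.6137 0.2787 0.008 ]
die [357.23166023 165.28571429] 259.0 (348, 158, 20, 16) [0.4741 0.2441 0.008 ]
pin ((216.5470428466797, 266.7117614746094), (35.25120544433594, 8.785684585571289), 77.47119140625)
block [214.71341463 258.88414634] [ 0.51170012 -0.23984271  0.018     ]
shank [218.6875 275.1625] [ 0.55389534 -0.25578482  0.016     ]
```

```bash
cat > d.py <<'E'
import sys
from h import *
PC=np.array([.631,-.0777]);YAW=-.292
def press(x,y,z): c,s=np.cos(YAW),np.sin(YAW);return np.array([PC[0]+c*x-s*y,PC[1]+s*x+c*y,z])
def delta(t,zyaw=None):
    o=ctrl.get_obs();M=R.from_rotvec(o['orientation']).as_matrix()
    d=M.T@(np.array(t)-o['eef_pos'])*1000
    zy=np.arctan2(M[1,2],M[0,2])
    print('t%.2f'%o['time'],'pos',np.round(o['eef_pos'],4),'zyaw %.3f'%zy,'F',np.round(o['ft_force'],1),'w %.4f'%o['grip_width'])
    print('tool delta mm',d.round(1),'norm %.0f'%np.linalg.norm(d), '' if zyaw is None else 'roll %.3f'%(zy-zyaw))
if __name__=='__main__':
    a=sys.argv
    if a[1]=='p': delta(press(*[float(v)/1000 for v in a[2:5]]),float(a[5]) if len(a)>5 else None)
    else: delta([float(v) for v in a[2:5]],float(a[5]) if len(a)>5 else None)
E
python3 - <<'E'
from d import *
o,dd=ray('top',378,122.75)
best=[]
for th in np.arange(1.2,1.9,.05):
    p=press(.08-.150*np.cos(th)+.016*np.sin(th),0,.041+.150*np.sin(th)+.016*np.cos(th))
    print(round(th,2),np.round(proj('top',p),1),np.round(proj('scene',p),1))
E
python3 -m jog '[-10,0,0,0.14,-10,0,0,0.14,0,0,0,0.14,0,0,0,0.145,0,0,0,0]'
python3 d.py w .612 .278 .15 -1.863
```

```text
1.2 [371.8 140.9] [313.  214.5]
1.25 [372.7 138.2] [314.6 216.4]
1.3 [373.6 135.4] [316.2 218.5]
1.35 [374.5 132.6] [317.8 220.8]
1.4 [375.4 129.9] [319.4 223.2]
1.45 [376.3 127.2] [321.1 225.9]
1.5 [377.1 124.5] [322.8 228.7]
1.55 [378.  121.9] [324.5 231.7]
1.6 [378.8 119.3] [326.2 234.8]
1.65 [379.5 116.8] [327.9 238.1]
1.7 [380.3 114.4] [329.6 241.5]
1.75 [381.  112.1] [331.3 245.1]
1.8 [381.7 109.9] [333.  248.8]
1.85 [382.3 107.7] [334.7 252.5]
time: 0.72
eef_pos: [0.1941, -0.6983, 0.2571]
orientation: [1.422, 1.057, -1.422]
ft_force: [0.7, 0.1, 0.5]
grip_width: 0.0926
t0.72 pos [ 0.1941 -0.6983  0.2571] zyaw -1.864 F [0.7 0.1 0.5] w 0.0926
tool delta mm [  107.5   118.3 -1055.3] norm 1067 roll -0.001
```

```bash
python3 -m jog '[0,6,-54,0,0,6,-54,0,0,6,-54,0,0,6,-54,0,0,6,-54,0,0,6,-54,0,0,6,-54,0,0,6,-54,0,0,6,-54,0,0,6,-54,0,0,6,-54,0,0,6,-54,0]' 75
python3 -m jog '[0,6,-54,0,0,6,-54,0,0,6,-54,0,10,6,-54,0,20,6,-54,0,20,6,-54,0,20,6,-54,0,10,0,-20,0,0,0,0,0]'
python3 d.py w .612 .278 .021 -1.863
```

```text
time: 2.22
eef_pos: [0.4513, -0.0976, 0.2578]
orientation: [1.42, 1.057, -1.419]
ft_force: [0.7, -0.8, -0.4]
grip_width: 0.0749
time: 3.35
eef_pos: [0.6056, 0.2702, 0.1764]
orientation: [1.418, 1.058, -1.422]
ft_force: [-0.7, -0.9, 0.5]
grip_width: 0.0747
t3.35 pos [0.6056 0.2702 0.1764] zyaw -1.861 F [-0.7 -0.9  0.5] w 0.0747
tool delta mm [155.4   4.2  -9.5] norm 156 roll 0.002
```

```bash
python3 -m jog '[20,4,-9,0,40,0,0,0,40,0,0,0,30,0,0,0,15,0,0,0,10,0,0,0,0,0,0,0]'
python3 d.py w .612 .278 .021 -1.863
python3 - <<'E'
from h import *
im=snap('top','t1');s=snap('scene','s1')
cv2.imwrite('pics/z2.png',np.hstack([cv2.resize(im[130:230,200:290],(360,400)),cv2.resize(s[130:230,350:440],(360,400))]))
E
```

```text
time: 4.22
eef_pos: [0.613, 0.2766, 0.0227]
orientation: [1.423, 1.055, -1.423]
ft_force: [-0.0, 0.4, 0.3]
grip_width: 0.0751
t4.22 pos [0.613  0.2766 0.0227] zyaw -1.865 F [-0.   0.4  0.3] w 0.0751
tool delta mm [ 1.7 -1.3 -1.1] norm 2 roll -0.002
```

View pics/z2.png

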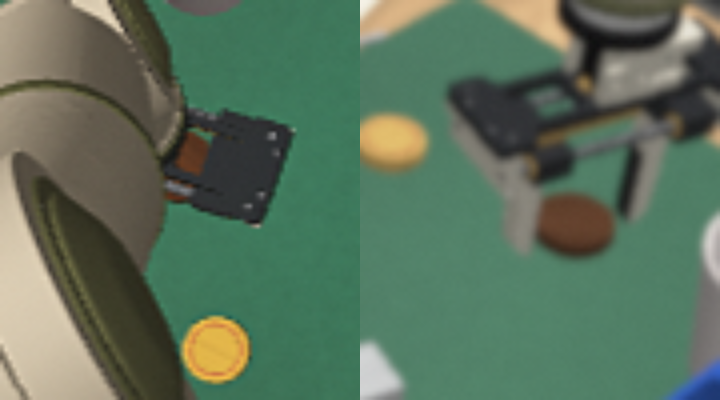

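```bash
python3 -m jog '[1,-1,-1,0,0,0,0,0,0,0,0,0,0,0,0,0,0,0,0,0]' 50 15
python3 d.py p 0 0 37 -1.863
```

```text
time: 4.95
eef_pos: [0.6122, 0.2784, 0.022]
orientation: [1.423, 1.056, -1.422]
ft_force: [-0.8, 0.8, 7.2]
grip_width: 0.0556
t4.95 pos [0.6122 0.2784 0.022 ] zyaw -1.865 F [-0.8  0.8  7.2] w 0.0556
tool delta mm [-15.1 121.2 335.3] norm 357 roll -0.002
```

```bash
python3 -m jog '[-10,0,0,0,-30,0,0,0,-40,10,0,0,0,20,50,0,0,20,50,0,0,20,50,0,0,20,50,0,0,20,50,0,0,11,50,0,0,0,35,0,0,0,0,0]'
python3 d.py p 0 0 37 -1.863
python3 - <<'E'
from h import *
s=snap('scene','s2');im=snap('top','t2')
cv2.imwrite('pics/z3.png',np.hstack([cv2.resize(im[90:230,290:430],(400,400)),cv2.resize(s[170:310,230:370],(400,400))]))
E
```

```text
time: 6.32
eef_pos: [0.6296, -0.0819, 0.1019]
orientation: [1.425, 1.051, -1.428]
ft_force: [-0.8, 0.1, 0.1]
grip_width: 0.0554
t6.33 pos [ 0.6296 -0.0819  0.1019] zyaw -1.871 F [-0.8  0.1  0.1] w 0.0554
tool delta mm [64.9  0.1 -4.6] norm 65 roll -0.008
```

View pics/z3.png

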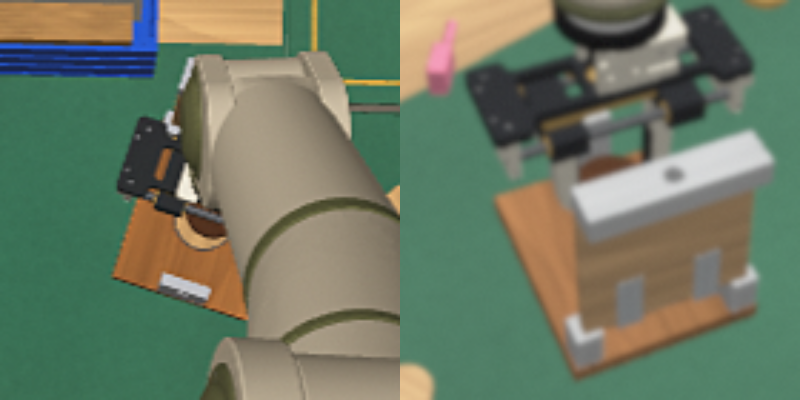

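```bash
python3 -m jog '[25,0,-4,0,20,0,-1,0,10,0,0,0,4,0,0,0,2,0,0,0,0,0,0,0]'
python3 d.py p 0 0 37 -1.863
```

```text
time: 7.18
eef_pos: [0.6324, -0.0729, 0.0409]
orientation: [1.423, 1.055, -1.422]
ft_force: [0.7, -0.1, 0.8]
grip_width: 0.0555
t7.17 pos [ 0.6324 -0.0729  0.0409] zyaw -1.865 F [ 0.7 -0.1  0.8] w 0.0555
tool delta mm [3.9 0.  5. ] norm 6 roll -0.002
```

```bash
python3 -m jog '[0,0,4.5,0,0,0,0,0,0,0,0,0]'
python3 d.py p 0 0 37 -1.863;python3 -m jog '[1,0,0,0,1,0,0,0,0,0,0,0]'
python3 d.py p 0 0 37 -1.863
```

```text
time: 7.55
eef_pos: [0.631, -0.0773, 0.0408]
orientation: [1.423, 1.055, -1.423]
ft_force: [-0.0, 0.1, 0.3]
grip_width: 0.0554
t7.55 pos [ 0.631  -0.0773  0.0408] zyaw -1.865 F [-0.   0.1  0.3] w 0.0554
tool delta mm [3.8 0.2 0.4] norm 4 roll -0.002
time: 7.92
eef_pos: [0.6308, -0.077, 0.0384]
orientation: [1.422, 1.056, -1.423]
ft_force: [0.1, 0.7, 0.6]
grip_width: 0.0557
t7.92 pos [ 0.6308 -0.077   0.0384] zyaw -1.865 F [0.1 0.7 0.6] w 0.0557
tool delta mm [1.4 0.4 0.6] norm 2 roll -0.002
```

```bash
python3 -m jog '[1,0,0.5,0,0,0,0,0]';python3 -m jog '[1,0,0,0,0,0,0,0]'
python3 d.py p 0 0 37 -1.863
```

```text
time: 8.18
eef_pos: [0.6307, -0.0776, 0.0375]
orientation: [1.422, 1.055, -1.423]
ft_force: [0.2, 0.2, -0.2]
grip_width: 0.0559
time: 8.43
eef_pos: [0.6308, -0.0776, 0.037]
orientation: [1.423, 1.055, -1.422]
ft_force: [-1.1, 0.6, 5.1]
grip_width: 0.0555
t8.43 pos [ 0.6308 -0.0776  0.037 ] zyaw -1.865 F [-1.1  0.6  5.1] w 0.0555
tool delta mm [0.  0.2 0.1] norm 0 roll -0.002
```

```bash
python3 -m jog '[0,0,0,0,0,0,0,0,0,0,0,0,-10,0,0,0,-30,0,0,0,-50,0,0,0,0,0,0,0]' 75
python3 d.py w .472 .2435 .1 -1.863
```

```text
time: 9.3
eef_pos: [0.633, -0.0778, 0.1309]
orientation: [1.426, 1.051, -1.417]
ft_force: [-0.0, -0.4, 0.0]
grip_width: 0.075
t9.30 pos [ 0.633  -0.0778  0.1309] zyaw -1.865 F [-0.  -0.4  0. ] w 0.0750
tool delta mm [  29.7 -247.5 -260.7] norm 361 roll -0.002
```

```bash
python3 -m jog '[0,0,-50,0,0,-40,-40,0,0,-40,-40,0,0,-40,-40,0,0,-40,-40,0,0,-40,-40,0,15,-40,-10,0,15,-7,0,0,0,0,0,0,0,0,0,0]'
python3 - <<'E'
from meas import *
t=snap('top','t3');snap('scene','s3')
cv2.imwrite('pics/z4.png',np.hstack([cv2.resize(t[90:230,300:440],(400,400),interpolation=cv2.INTER_CUBIC),cv2.resize(t[150:250,200:300],(400,400))]))
E
python3 d.py w .472 .2435 .021 -1.863
```

```text
time: 10.55
eef_pos: [0.4705, 0.2425, 0.0969]
orientation: [1.423, 1.054, -1.423]
ft_force: [0.9, -0.0, -0.1]
grip_width: 0.075
t10.65 pos [0.4707 0.2424 0.0971] zyaw -1.866 F [-0.1  0.5  0.9] w 0.0747
tool delta mm [76.1  0.8 -1.4] norm 76 roll -0.003
```

View pics/z4.png

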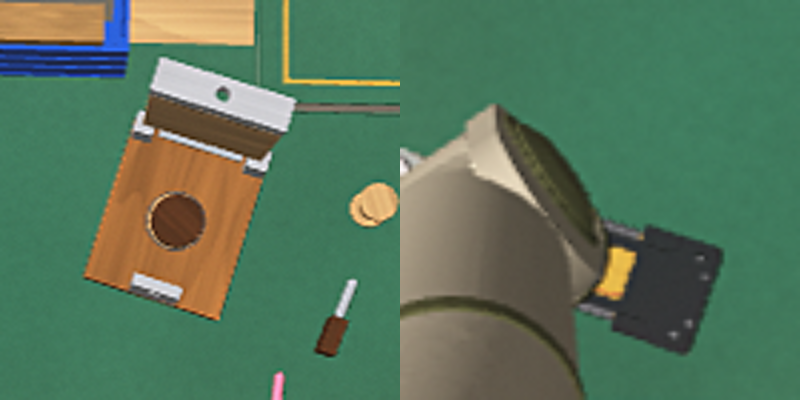

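```bash
python3 -m jog '[25,0,-1,0,25,0,0,0,15,0,0,0,9,0,0,0,0,0,0,0,0,0,0,0]'
python3 - <<'E'
from meas import *
from d import press,YAW,PC
t=cv2.imread('pics/t3.png');v=cv2.cvtColor(t,cv2.COLOR_BGR2HSV)[...,2]
c,cc,a,k=comp(cv2.inRange(v,0,115),348,152,376,182);p=onz('top',*c,.026)
print(c,a,cv2.fitEllipse(cc),p, (R.from_euler('z',-YAW).as_matrix()[:2,:2]@(p[:2]-PC)*1000).round(1))
t0=cv2.imread('pics/t0.png');g=cv2.cvtColor(t0,cv2.COLOR_BGR2HSV)[...,2]
E
python3 d.py w .472 .2435 .021 -1.863
```

```text
time: 11.4
eef_pos: [0.4703, 0.2439, 0.0231]
orientation: [1.423, 1.055, -1.422]
ft_force: [0.7, 0.8, 0.3]
grip_width: 0.075
[361.92253521 167.01760563] 284.0 ((361.89044189453125, 167.0547637939453), (17.643770217895508, 18.929149627685547), 25.373083114624023) [ 0.62864343 -0.07936237  0.026     ] [-1.8 -2.3]
t11.40 pos [0.4703 0.2439 0.0231] zyaw -1.865 F [0.7 0.8 0.3] w 0.0750
tool delta mm [ 2.1  1.7 -0.1] norm 3 roll -0.002
```

```bash
python3 -m jog '[1,1.5,0,0,0,0,0,0]';python3 -m jog '[0,0,0,0,0,0,0,0,0,0,0,0,0,0,0,0]' 44 25
python3 -m jog '[-10,0,0,0,-30,0,0,0,-40,0,0,0,0,0,0,0]'
python3 d.py p 0 0 49 -1.863
```

```text
time: 11.65
eef_pos: [0.4718, 0.2434, 0.0219]
orientation: [1.423, 1.055, -1.422]
ft_force: [0.4, -0.6, -0.4]
grip_width: 0.0754
time: 12.15
eef_pos: [0.4715, 0.2435, 0.0216]
orientation: [1.423, 1.055, -1.422]
ft_force: [-0.2, 0.4, 1.0]
grip_width: 0.0494
time: 12.65
eef_pos: [0.4726, 0.2439, 0.1044]
orientation: [1.427, 1.055, -1.419]
ft_force: [0.8, 0.2, -2.3]
grip_width: 0.0489
t12.65 pos [0.4726 0.2439 0.1044] zyaw -1.865 F [ 0.8  0.2 -2.3] w 0.0489
tool delta mm [ 55.3 244.8 261.9] norm 363 roll -0.002
```

```bash
python3 -m jog '[-10,40,35,0,0,40,40,0,0,40,40,0,0,40,40,0,0,40,30,0,0,40,20,0,0,5,30,0,0,0,24,0,0,0,2,0,0,0,0,0,0,0,0,0]'
python3 d.py p 0 0 49 -1.863
```

```text
time: 14.02
eef_pos: [0.6305, -0.0758, 0.1114]
orientation: [1.422, 1.057, -1.421]
ft_force: [0.3, -0.9, -1.5]
grip_width: 0.0493
t14.03 pos [ 0.6305 -0.0758  0.1114] zyaw -1.863 F [ 0.3 -0.9 -1.5] w 0.0493
tool delta mm [62.4  1.   1.7] norm 62 roll -0.000
```

```bash
python3 -m jog '[25,1,1.5,0,20,0,0,0,8,0,0,0,4,0,0,0,2,0,0,0,0,0,0,0,0,0,0,0]'
python3 d.py p 0 0 49 -1.863
python3 - <<'E'
from h import *
s=snap('scene','s4');im=snap('top','t4')
cv2.imwrite('pics/z5.png',np.hstack([cv2.resize(im[90:230,290:430],(400,400)),cv2.resize(s[170:310,230:370],(400,400))]))
E
```

```text
time: 14.9
eef_pos: [0.631, -0.0792, 0.053]
orientation: [1.423, 1.055, -1.422]
ft_force: [-0.0, 0.6, -2.9]
grip_width: 0.0494
t14.90 pos [ 0.631  -0.0792  0.053 ] zyaw -1.865 F [-0.   0.6 -2.9] w 0.0494
tool delta mm [ 4.  -0.5 -1.4] norm 4 roll -0.002
```

View pics/z5.png

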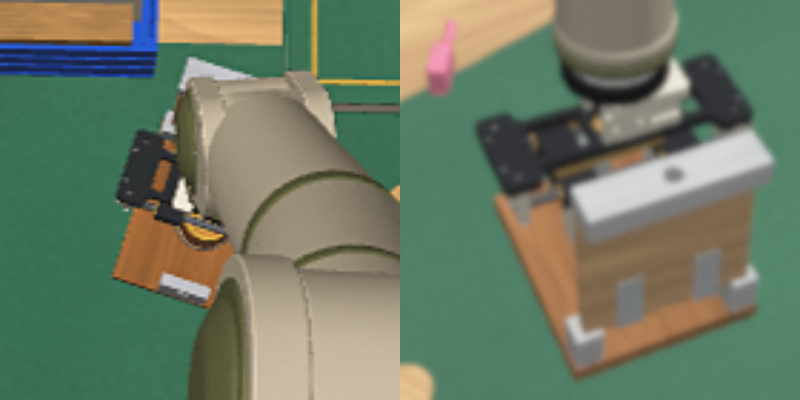

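Held straight above the roundel; lowering in small steps.

```bash
python3 -m jog '[1,-0.5,-1,0,1,0,0,0,0,0,0,0]';python3 -m jog '[1,0,0,0,0,0,0,0]';python3 -m jog '[1,0,0,0,0,0,0,0]'
python3 d.py p 0 0 49 -1.863
```

```text
time: 15.38
eef_pos: [0.6305, -0.078, 0.0505]
orientation: [1.422, 1.056, -1.423]
ft_force: [-0.2, -0.9, -2.6]
grip_width: 0.0496
time: 15.62
eef_pos: [0.6305, -0.0781, 0.0495]
orientation: [1.422, 1.055, -1.423]
ft_force: [0.9, 0.2, -0.7]
grip_width: 0.0494
time: 15.88
eef_pos: [0.6307, -0.0781, 0.0487]
orientation: [1.423, 1.055, -1.422]
ft_force: [-0.8, 0.4, -0.9]
grip_width: 0.0491
t15.88 pos [ 0.6307 -0.0781  0.0487] zyaw -1.865 F [-0.8  0.4 -0.9] w 0.0491
tool delta mm [-0.3  0.2 -0.5] norm 1 roll -0.002
```

```bash
python3 -m jog '[0.6,0,0,0,0,0,0,0]';
python3 d.py p 0 0 49 -1.863
```

```text
time: 16.12
eef_pos: [0.6307, -0.0781, 0.0486]
orientation: [1.423, 1.055, -1.422]
ft_force: [-1.2, 0.1, 5.2]
grip_width: 0.0488
t16.12 pos [ 0.6307 -0.0781  0.0486] zyaw -1.865 F [-1.2  0.1  5.2] w 0.0488
tool delta mm [-0.4  0.2 -0.4] norm 1 roll -0.002
```

```bash
python3 -m jog '[0,0,0,0,0,0,0,0,0,0,0,0,-10,0,0,0,-30,0,0,0,-50,0,0,0,-50,0,-30,0,-50,0,-50,0,0,0,-60,0,0,0,-40,0,0,0,0,0]' 75
python3 - <<'E'
from meas import *
from d import press,YAW,PC
t=snap('top','t5');s=snap('scene','s5')
cv2.imwrite('pics/z6.png',np.hstack([cv2.resize(t[90:230,290:430],(400,400),interpolation=cv2.INTER_CUBIC),cv2.resize(s[170:310,230:370],(400,400))]))
v=cv2.cvtColor(t,cv2.COLOR_BGR2HSV);k=cv2.inRange(v,(18,130,120),(35,255,255))
c,cc,a,k=comp(k,345,145,380,185);p=onz('top',*c,.038);print(c,a,p,R.from_euler('z',-YAW).as_matrix()[:2,:2]@(p[:2]-PC)*1000)
E
python3 d.py p 145 0 250 -1.863
```

```text
time: 17.5
eef_pos: [0.6813, 0.0935, 0.2328]
orientation: [1.42, 1.06, -1.417]
ft_force: [-0.4, 0.6, 0.2]
grip_width: 0.0752
[362.61212121 165.76969697] 165.0 [ 0.63032346 -0.08026177  0.038     ] [ 0.08955403 -2.64808355]
t17.60 pos [0.6809 0.0884 0.2324] zyaw -1.864 F [-0.4 -0.1 -0. ] w 0.0747
tool delta mm [-17.5 145.4 173.2] norm 227 roll -0.001
```

View pics/z6.png

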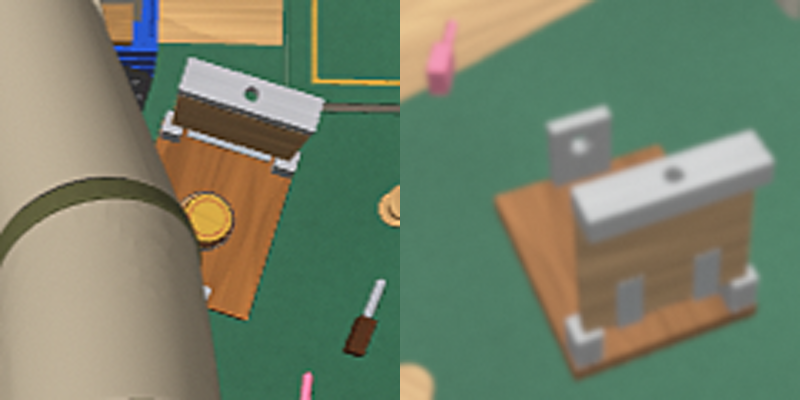

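```bash
python3 -m jog '[-17,20,0,0,0,40,0,0,0,40,20,0,0,40,45,0,0,5,45,0,0,0,45,0,0,0,18,0,0,0,0,0,0,0,0,0]' 0 20
python3 d.py p 145 0 201 -1.863
python3 - <<'E'
from h import *
s=snap('scene','s6');cv2.imwrite('pics/z7.png',cv2.resize(s[120:320,200:400],(600,600)))
E
```

```text
time: 18.73
eef_pos: [0.7701, -0.1168, 0.2493]
orientation: [1.422, 1.057, -1.421]
ft_force: [0.3, 1.4, -1.2]
grip_width: 0.001
t18.73 pos [ 0.7701 -0.1168  0.2493] zyaw -1.863 F [ 0.3  1.4 -1.2] w 0.0010
tool delta mm [48.3  0.6  2.6] norm 48 roll -0.000
```

View pics/z7.png

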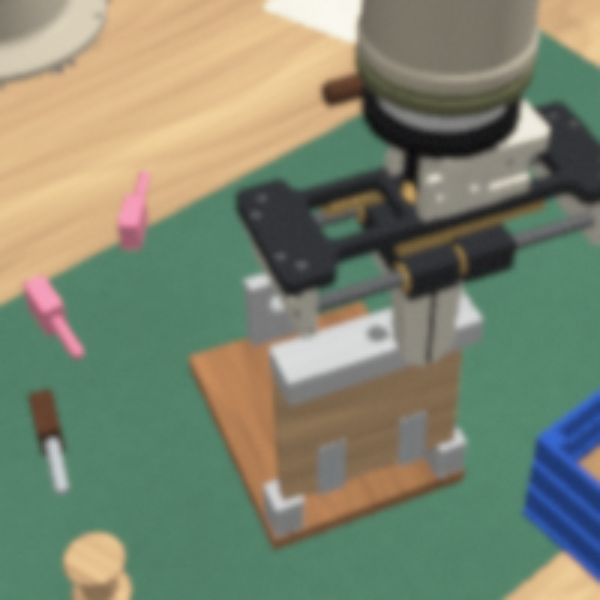

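```bash
python3 -m jog '[25,0,2,0,25,0,0,0,4,0,0,0,0,0,0,0]'
python3 d.py p 145 0 201 -1.863
python3 - <<'E'
import numpy as np
q=None
for th in np.r_[1.5:0:-.1,0]:
    p=np.array([80-140*np.cos(th)+32*np.sin(th)+8,41+140*np.sin(th)+32*np.cos(th)+19])
    print('%.2f'%th,p.round(1),'' if q is None else 'row',[] if q is None else [round(-(p-q)[1],1),round((p-q)[0],1)]);q=p
E
```

```text
time: 19.27
eef_pos: [0.7696, -0.1196, 0.1955]
orientation: [1.422, 1.056, -1.421]
ft_force: [-0.3, -0.6, -0.6]
grip_width: 0.0003
t19.27 pos [ 0.7696 -0.1196  0.1955] zyaw -1.864 F [-0.3 -0.6 -0.6] w 0.0003
tool delta mm [-5.5  0.2 -0.2] norm 5 roll -0.001
1.50 [110.  201.9]  []
1.40 [ 95.7 203.4] row [np.float64(-1.5), np.float64(-14.3)]
1.30 [ 81.4 203.5] row [np.float64(-0.1), np.float64(-14.4)]
1.20 [ 67.1 202.1] row [np.float64(1.4), np.float64(-14.3)]
1.10 [ 53.  199.3] row [np.float64(2.8), np.float64(-14.1)]
1.00 [ 39.3 195.1] row [np.float64(4.2), np.float64(-13.7)]
0.90 [ 26.  189.6] row [np.float64(5.5), np.float64(-13.2)]
0.80 [ 13.4 182.7] row [np.float64(6.8), np.float64(-12.6)]
0.70 [  1.5 174.7] row [np.float64(8.1), np.float64(-11.9)]
0.60 [ -9.5 165.5] row [np.float64(9.2), np.float64(-11.0)]
0.50 [-19.5 155.2] row [np.float64(10.3), np.float64(-10.0)]
0.40 [-28.5 144. ] row [np.float64(11.2), np.float64(-9.0)]
0.30 [-36.3 131.9] row [np.float64(12.0), np.float64(-7.8)]
0.20 [-42.9 119.2] row [np.float64(12.8), np.float64(-6.6)]
0.10 [-48.1 105.8] row [np.float64(13.4), np.float64(-5.3)]
0.00 [-52.  92.] row [np.float64(13.8), np.float64(-3.9)]
```

```bash
python3 -m jog '[-3,-15,0,0,-3,-14,0,0,0,-7,0,0,-1,-7,0,0,-1,-7,0,0,0,-7,0,0,0,-7,0,0,0,0,0,0]'
python3 d.py p 81.4 0 203.5 -1.863
python3 - <<'E'
from h import *
s=snap('scene','s7');cv2.imwrite('pics/z8.png',cv2.resize(s[120:320,200:400],(600,600)))
E
```

```text
time: 20.27
eef_pos: [0.7067, -0.1021, 0.2028]
orientation: [1.421, 1.057, -1.424]
ft_force: [0.7, 0.4, 0.6]
grip_width: 0.0002
t20.27 pos [ 0.7067 -0.1021  0.2028] zyaw -1.865 F [0.7 0.4 0.6] w 0.0002
tool delta mm [-0.7  1.9 -1.5] norm 3 roll -0.002
```

View pics/z8.png

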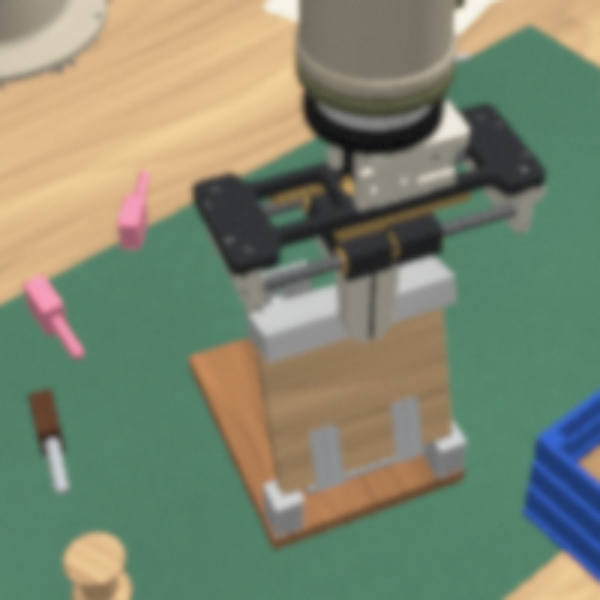

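```bash
python3 -m jog '[0,-7,0,0,1,-7,0,0,1,-7,0,0,2,-7,0,0,2,-7,0,0,2,-7,0,0,3,-7,0,0,3,-7,0,0,3,-6,0,0,4,-6,0,0,4,-6,0,0,0,0,0,0]'
python3 d.py p 1.5 0 174.7 -1.863
python3 - <<'E'
from h import *
s=snap('scene','s8');cv2.imwrite('pics/z9.png',cv2.resize(s[120:320,200:400],(600,600)))
E
```

```text
time: 21.82
eef_pos: [0.6361, -0.0804, 0.1777]
orientation: [1.422, 1.057, -1.424]
ft_force: [0.2, -0.3, 0.1]
grip_width: 0.0005
t21.82 pos [ 0.6361 -0.0804  0.1777] zyaw -1.865 F [ 0.2 -0.3  0.1] w 0.0005
tool delta mm [ 3.  -4.1 -1.1] norm 5 roll -0.002
```

View pics/z9.png

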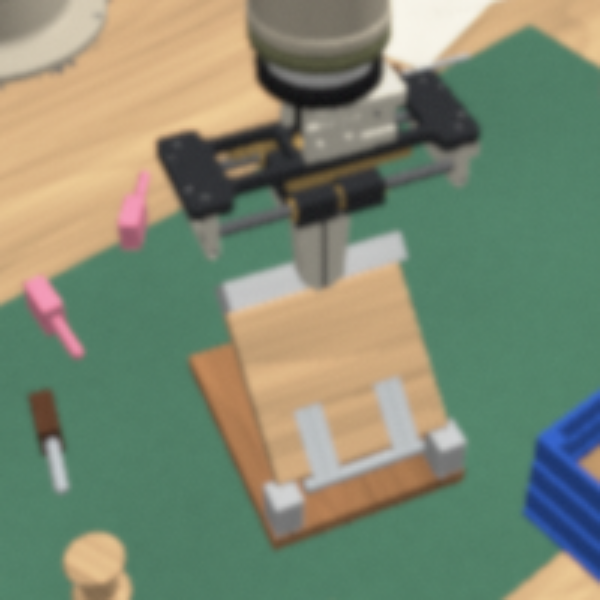

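```bash
python3 -m jog '[0,-4,0,0,3,-6,-1,0,4,-6,0,0,5,-6,0,0,5,-5,0,0,5,-5,0,0,5,-5,0,0,5,-4.5,0,0,6,-4.5,0,0,6,-4,0,0,6,-4,0,0,0,0,0,0]'
python3 d.py p -40.3 0 131.9 -1.863
python3 - <<'E'
from h import *
s=snap('scene','s9');cv2.imwrite('pics/z10.png',cv2.resize(s[120:320,200:400],(600,600)))
E
```

```text
time: 23.38
eef_pos: [0.5847, -0.064, 0.1275]
orientation: [1.421, 1.057, -1.424]
ft_force: [0.2, -0.3, 0.3]
grip_width: 0.0007
t23.38 pos [ 0.5847 -0.064   0.1275] zyaw -1.865 F [ 0.2 -0.3  0.3] w 0.0007
tool delta mm [-4.4  7.9 -0.2] norm 9 roll -0.002
```

View pics/z10.png

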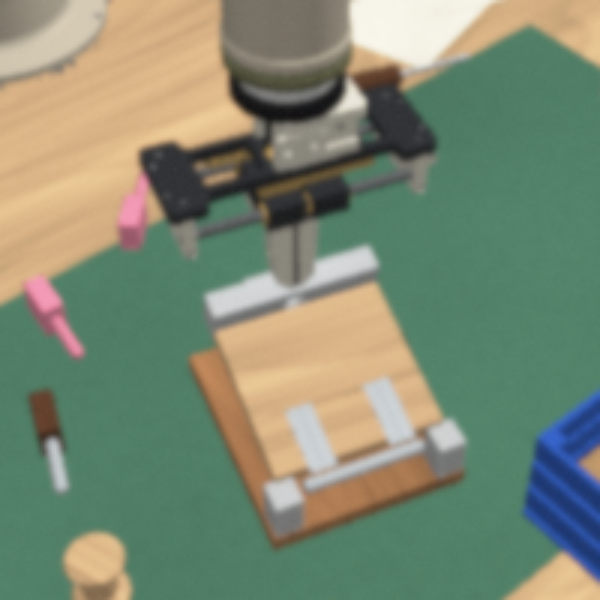

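```bash
python3 -m jog '[6,-2,0,0,6,-2,0,0,6,-2,0,0,6,-1,0,0,5,0,0,0,4,0,0,0,0,0,0,0]'
python3 d.py p -56 0 92 -1.863
python3 - <<'E'
from h import *
s=snap('scene','s10');cv2.imwrite('pics/z11.png',cv2.resize(s[120:320,200:400],(600,600)))
E
```

```text
time: 24.3
eef_pos: [0.5791, -0.0622, 0.0948]
orientation: [1.422, 1.055, -1.423]
ft_force: [-0.2, -0.9, -0.1]
grip_width: 0.0004
t24.30 pos [ 0.5791 -0.0622  0.0948] zyaw -1.865 F [-0.2 -0.9 -0.1] w 0.0004
tool delta mm [ 2.8 -1.9 -0.1] norm 3 roll -0.002
```

View pics/z11.png

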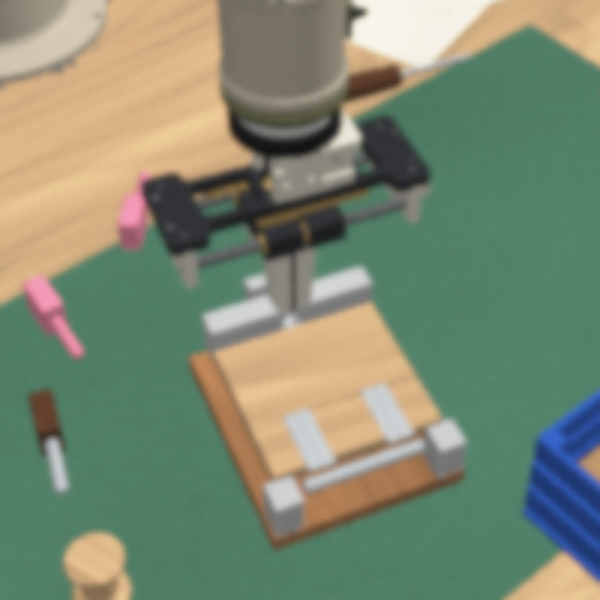

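```bash
python3 -m jog '[2,-1,0,0,1,0,0,0,0,0,0,0]';python3 -m jog '[1,0,0,0,0,0,0,0]';python3 -m jog '[1,0,0,0,0,0,0,0]'
python3 d.py p -56 0 92 -1.863
```

```text
time: 24.72
eef_pos: [0.5784, -0.0619, 0.0924]
orientation: [1.423, 1.055, -1.422]
ft_force: [0.9, 0.7, 1.6]
grip_width: 0.0004
time: 24.98
eef_pos: [0.5784, -0.062, 0.0923]
orientation: [1.423, 1.054, -1.422]
ft_force: [-1.9, -0.5, 12.2]
grip_width: 0.0004
time: 25.22
eef_pos: [0.5784, -0.062, 0.0921]
orientation: [1.423, 1.054, -1.421]
ft_force: [-4.0, -0.8, 23.5]
grip_width: 0.0002
t25.23 pos [ 0.5784 -0.062   0.0921] zyaw -1.865 F [-4.  -0.8 23.5] w 0.0002
tool delta mm [ 0.1 -1.1 -0.1] norm 1 roll -0.002
```

```bash
python3 -m jog '[-20,0,0,0.068,-40,0,0,0,0,0,0,0]' 40
python3 d.py w .512 -.2405 .1 -1.931
```

```text
time: 25.6
eef_pos: [0.5793, -0.062, 0.1526]
orientation: [1.473, 1.013, -1.467]
ft_force: [-0.3, 0.1, -0.9]
grip_width: 0.026
t25.60 pos [ 0.5793 -0.062   0.1526] zyaw -1.933 F [-0.3  0.1 -0.9] w 0.0260
tool delta mm [ 52.3   0.2 190.8] norm 198 roll -0.002
```

```bash
python3 -m jog '[0,0,45,0,0,0,45,0,0,0,45,0,20,0,45,0,30,0,11,0,0,0,0,0,0,0,0,0]'
python3 - <<'E'
from meas import *
s=snap('scene','s11');t=snap('top','t11')
cv2.imwrite('pics/z12.png',np.hstack([cv2.resize(t[90:230,330:470],(400,400)),cv2.resize(s[170:310,160:300],(400,400))]))
E
python3 d.py w .512 -.2405 .022 -1.931
```

```text
time: 26.48
eef_pos: [0.5107, -0.2395, 0.1003]
orientation: [1.47, 1.017, -1.47]
ft_force: [-0.7, 0.9, 0.6]
grip_width: 0.0401
t26.57 pos [ 0.5113 -0.2395  0.101 ] zyaw -1.931 F [ 0.1  0.5 -0.3] w 0.0399
tool delta mm [79.   0.9  0.7] norm 79 roll -0.000
```

View pics/z12.png

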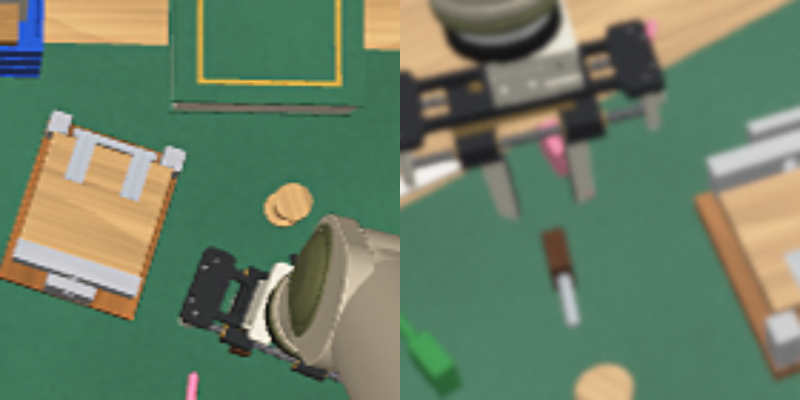

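```bash
python3 -m jog '[30,1,0,0,30,0,0,0,15,0,0,0,3,0,0,0,0,0,0,0,0,0,0,0]'
python3 d.py w .512 -.2405 .022 -1.931
python3 - <<'E'
from meas import *
s=snap('scene','s12')
cv2.imwrite('pics/z13.png',cv2.resize(s[190:310,160:280],(480,480)))
E
```

```text
time: 27.32
eef_pos: [0.5118, -0.2411, 0.0231]
orientation: [1.471, 1.014, -1.47]
ft_force: [0.3, -0.5, -0.3]
grip_width: 0.0399
t27.32 pos [ 0.5118 -0.2411  0.0231] zyaw -1.933 F [ 0.3 -0.5 -0.3] w 0.0399
tool delta mm [ 1.1  0.  -0.6] norm 1 roll -0.002
```

View pics/z13.png

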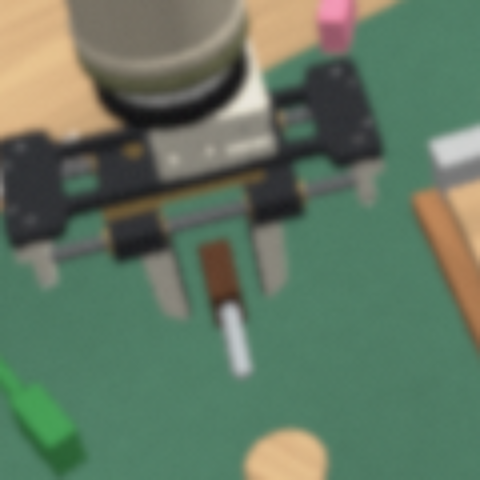

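Jaws straddle the block (220,270). Closing on it.

```bash
python3 -m jog '[0.5,0,0,0,0,0,0,0,0,0,0,0,0,0,0,0,0,0,0,0]' 10 40
python3 d.py p -190 0 64 -1.863
```

```text
time: 28.0
eef_pos: [0.5113, -0.2409, 0.0218]
orientation: [1.471, 1.015, -1.471]
ft_force: [-0.4, -0.2, 3.0]
grip_width: 0.0178
t28.00 pos [ 0.5113 -0.2409  0.0218] zyaw -1.933 F [-0.4 -0.2  3. ] w 0.0178
tool delta mm [ -42.2 -135.4 -181.7] norm 231 roll -0.070
```

```bash
python3 -m jog '[-20,0,0,0,-40,0,0,0,-20,-20,-20,-0.07,0,-30,-40,0,0,-30,-40,0,0,-30,-40,0,0,-20,-40,0,0,0,0,0,0,0,0,0]'
python3 d.py p -190 0 64 -1.863
python3 - <<'E'
from meas import *
s=snap('scene','s13');t=snap('top','t13')
cv2.imwrite('pics/z14.png',np.hstack([cv2.resize(t[130:270,300:440],(400,400),interpolation=cv2.INTER_CUBIC),cv2.resize(s[130:290,190:350],(400,400),interpolation=cv2.INTER_CUBIC)]))
E
```

```text
time: 29.12
eef_pos: [0.4406, -0.0304, 0.1017]
orientation: [1.421, 1.057, -1.421]
ft_force: [0.0, 0.1, -0.9]
grip_width: 0.0177
t29.12 pos [ 0.4406 -0.0304  0.1017] zyaw -1.862 F [ 0.   0.1 -0.9] w 0.0177
tool delta mm [37.7  5.9 -9.5] norm 39 roll 0.001
```

View pics/z14.png

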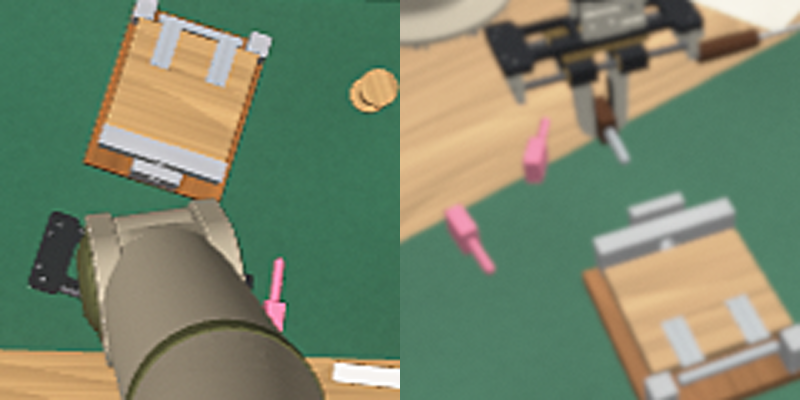

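```bash
python3 -m jog '[20,6,-9,0,14,0,0,0,4,0,0,0,0,0,0,0,0,0,0,0]'
python3 d.py p -190 0 64 -1.863
python3 - <<'E'
from meas import *
from d import press
s=snap('scene','s14');t=snap('top','t14')
cv2.imwrite('pics/z15.png',np.hstack([cv2.resize(t[130:230,310:410],(400,400),interpolation=cv2.INTER_CUBIC),cv2.resize(s[150:250,210:310],(400,400),interpolation=cv2.INTER_CUBIC)]))
o=ctrl.get_obs();M=R.from_rotvec(o['orientation']).as_matrix();p=np.array(o['eef_pos'])
print('pred tip',proj('scene',p+M@[.007,.065,0]),'base',proj('scene',p+M@[.007,.020,0]))
for y in(-25,25):
  for x in(-87,-75):
    q=press(x/1e3,y/1e3,.08);print('post',x,y,np.round(proj('scene',q),1),np.round(proj('top',q),1))
E
```

```text
time: 29.85
eef_pos: [0.4489, -0.0237, 0.0641]
orientation: [1.422, 1.056, -1.421]
ft_force: [0.1, 0.2, -1.4]
grip_width: 0.0179
t29.85 pos [ 0.4489 -0.0237  0.0641] zyaw -1.864 F [ 0.1  0.2 -1.4] w 0.0179
tool delta mm [ 0.1 -0.1 -0.7] norm 1 roll -0.001
pred tip (np.float64(284.32706947309276), np.float64(206.06276080346615)) base (np.float64(277.75746938955746), np.float64(194.11678484389273))
post -87 -25 [279.9 212.8] [362.3 194.3]
post -75 -25 [281.7 216.4] [363.6 190.3]
post -87 25 [300.2 206.7] [345.6 188.8]
post -75 25 [302.2 210.1] [346.8 184.9]
```

View pics/z15.png

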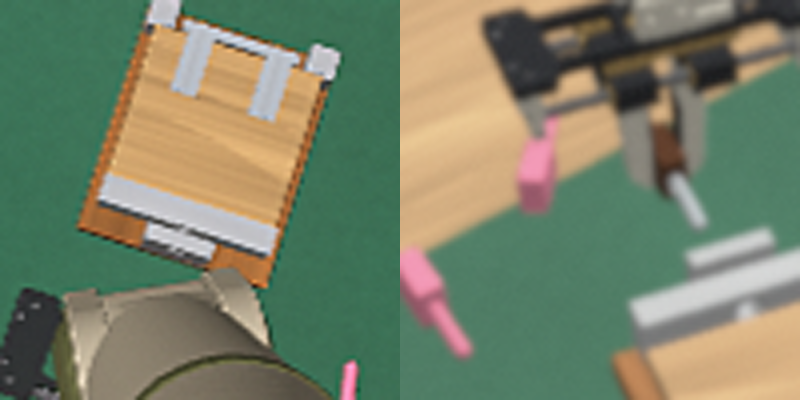

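```bash
python3 - <<'E'
from meas import *
s=cv2.imread('pics/s14.png');hs=cv2.cvtColor(s,cv2.COLOR_BGR2HSV)
np.set_printoptions(linewidth=200)
print('V post');print(hs[203:222,278:306,2])
print('V shank');print(hs[190:210,272:292,2]);print(hs[190:210,272:292,1])
E
```

```text
V post
[[129 129 133 146 169 191 195 177 149 134 128 129 129 129 130 129 129 129 130 130 131 129 131 131 129 129 128 128]
 [128 129 131 139 157 182 194 186 159 137 129 131 129 129 128 131 129 129 130 129 129 131 129 130 128 128 128 128]
 [128 130 130 132 145 165 182 178 159 138 132 129 131 129 129 129 129 129 129 129 129 132 133 133 131 129 129 129]
 [129 129 129 131 134 146 158 155 145 135 132 130 131 131 130 129 129 130 129 132 135 139 146 145 141 133 130 129]
 [130 129 131 130 130 129 133 137 133 132 131 131 132 131 131 132 133 135 143 149 158 166 173 173 158 139 132 130]
 [130 131 130 129 129 127 128 129 130 131 132 133 134 134 138 145 152 159 170 180 188 195 198 194 174 148 134 130]
 [131 130 129 131 130 128 128 130 132 133 138 141 147 153 163 174 184 188 194 200 206 208 207 201 184 159 137 132]
 [130 130 131 131 130 133 135 138 143 149 158 168 175 184 193 198 203 205 207 207 207 202 199 192 177 154 137 131]
 [130 130 131 134 139 144 152 160 169 176 186 195 198 203 207 206 207 204 203 199 191 180 173 162 151 142 132 131]
 [129 131 134 147 158 171 179 189 194 198 204 206 206 206 
[... 3722 characters left out ...]
12  23  49  79  91  93  93  92  93]
 [ 93  93  96  94  95  92  90  75  44  19   8  12  15  36  68  88  93  93  94  93]
 [ 96  95  95  94  94  94  93  87  63  30  11  11  13  22  50  80  92  93  93  91]
 [ 94  95  94  95  95  93  92  91  78  46  16  10  11  16  35  69  89  91  93  95]
 [ 94  93  93  94  95  95  92  92  88  64  30  12  10  11  30  63  89  93  93  95]
 [ 93  94  93  93  94  94  93  91  91  80  48  23  15  16  35  70  91  94  91  91]
 [ 95  92  93  94  96  93  92  93  91  86  73  47  38  45  63  83  91  93  91  91]
 [ 93  93  91  92  94  93  92  91  92  93  87  78  70  75  84  91  91  88  88  78]
 [ 93  94  95  94  94  95  93  94  95  91  90  90  92  88  89  84  78  69  56  45]]
```

```bash
python3 -m jog '[0,10,-2.5,0,0,10,0,0,0,10,0,0,0,0,0,0,0,0,0,0]'
python3 d.py p -107 1.8 63.9 -1.863
```

```text
time: 30.58
eef_pos: [0.4778, -0.0296, 0.0636]
orientation: [1.421, 1.057, -1.422]
ft_force: [0.3, -0.5, -0.7]
grip_width: 0.0173
t30.57 pos [ 0.4778 -0.0296  0.0636] zyaw -1.863 F [ 0.3 -0.5 -0.7] w 0.0173
tool delta mm [-0.3 53.5  0.1] norm 54 roll -0.000
```

```bash
python3 -m jog '[0,4,0,0,0,4,0,0,0,3,0,0,0,0,0,0]'
python3 -m jog '[0,3,0,0,0,3,0,0,0,0,0,0]'
python3 d.py p -107 1.8 63.9 -1.863
python3 - <<'E'
from meas import *
s=snap('scene','s15')
cv2.imwrite('pics/z16.png',cv2.resize(s[160:240,240:320],(480,480),interpolation=cv2.INTER_CUBIC))
E
```

```text
time: 31.08
eef_pos: [0.489, -0.0328, 0.0637]
orientation: [1.421, 1.056, -1.421]
ft_force: [-0.7, 1.0, -1.4]
grip_width: 0.0179
time: 31.45
eef_pos: [0.4948, -0.0345, 0.0637]
orientation: [1.421, 1.056, -1.421]
ft_force: [-0.1, -0.3, -1.0]
grip_width: 0.0177
t31.45 pos [ 0.4948 -0.0345  0.0637] zyaw -1.863 F [-0.1 -0.3 -1. ] w 0.0177
tool delta mm [-0.2 35.9  0.3] norm 36 roll -0.000
```

View pics/z16.png

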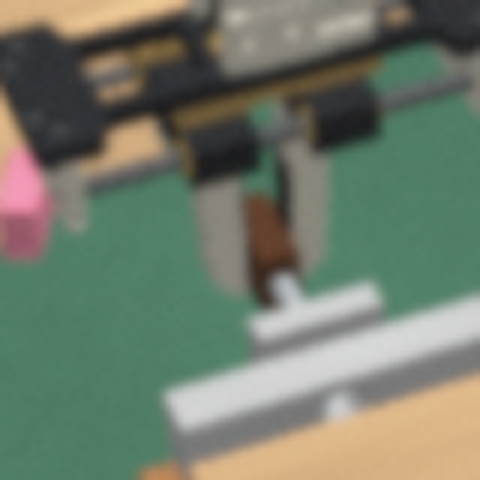

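```bash
python3 -m jog '[0,4,0,0,0,4,0,0,0,3,0,0,0,0,0,0]'
python3 -m jog '[0,4,0,0,0,4,0,0,0,0,0,0]'
python3 -m jog '[0,4,0,0,0,4,0,0,0,0,0,0]'
python3 d.py p -107 1.8 63.9 -1.863
```

```text
time: 32.0
eef_pos: [0.5053, -0.0377, 0.0637]
orientation: [1.421, 1.056, -1.421]
ft_force: [-0.3, -0.4, -1.4]
grip_width: 0.018
time: 32.38
eef_pos: [0.5131, -0.04, 0.0637]
orientation: [1.421, 1.056, -1.421]
ft_force: [0.3, -0.2, -0.1]
grip_width: 0.0176
time: 32.75
eef_pos: [0.5208, -0.0423, 0.0637]
orientation: [1.422, 1.056, -1.421]
ft_force: [-0.2, -0.3, -1.0]
grip_width: 0.0177
t32.75 pos [ 0.5208 -0.0423  0.0637] zyaw -1.863 F [-0.2 -0.3 -1. ] w 0.0177
tool delta mm [-0.2  8.7  0.3] norm 9 roll -0.000
```

Already through the bar without force. Next, push home to contact.

```bash
python3 -m jog '[0,3,0,0,0,3,0,0,0,0,0,0]'
python3 -m jog '[0,1.5,0,0,0,0,0,0]'
python3 -m jog '[0,1,0,0,0,0,0,0]'
python3 -m jog '[0,1,0,0,0,0,0,0]'
python3 d.py p -107 1.8 63.9 -1.863
```

```text
time: 33.12
eef_pos: [0.5232, -0.0433, 0.0634]
orientation: [1.418, 1.061, -1.425]
ft_force: [-8.0, 3.3, 5.2]
grip_width: 0.0178
time: 33.38
eef_pos: [0.5234, -0.0435, 0.0633]
orientation: [1.416, 1.062, -1.427]
ft_force: [-10.8, 4.4, 6.2]
grip_width: 0.0177
time: 33.62
eef_pos: [0.5235, -0.0437, 0.0633]
orientation: [1.415, 1.064, -1.428]
ft_force: [-13.6, 4.8, 8.1]
grip_width: 0.0178
time: 33.88
eef_pos: [0.5278, -0.0446, 0.0636]
orientation: [1.419, 1.059, -1.423]
ft_force: [-5.8, 2.2, 5.2]
grip_width: 0.0176
t33.88 pos [ 0.5278 -0.0446  0.0636] zyaw -1.862 F [-5.8  2.2  5.2] w 0.0176
tool delta mm [-0.3  1.3  0.2] norm 1 roll 0.001
```

```bash
python3 -m jog '[0,1,0,0,0,0,0,0]'
python3 -m jog '[0,1,0,0,0,0,0,0]'
python3 d.py p -107 1.8 63.9 -1.863
python3 - <<'E'
from meas import *
s=snap('scene','s16')
cv2.imwrite('pics/z17.png',cv2.resize(s[160:240,240:320],(480,480),interpolation=cv2.INTER_CUBIC))
E
```

```text
time: 34.12
eef_pos: [0.5279, -0.0446, 0.0636]
orientation: [1.418, 1.06, -1.424]
ft_force: [-9.2, 4.1, 5.8]
grip_width: 0.0176
time: 34.38
eef_pos: [0.5279, -0.0447, 0.0635]
orientation: [1.417, 1.062, -1.426]
ft_force: [-11.2, 4.4, 8.6]
grip_width: 0.0174
t34.38 pos [ 0.5279 -0.0447  0.0635] zyaw -1.862 F [-11.2   4.4   8.6] w 0.0174
tool delta mm [-0.4  1.2  0.2] norm 1 roll 0.001
```

View pics/z17.png

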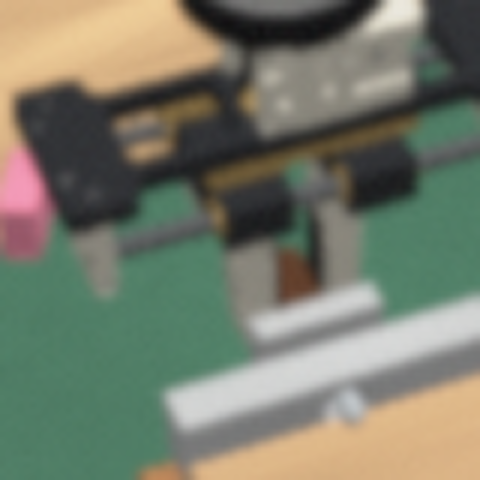

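```bash
python3 - <<'E'
from meas import *
from d import press
for x in(-50,-46,-44,-42,-40): print(x,np.round(proj('scene',press(x/1e3,.002,.057)),1))
s=cv2.imread('pics/s16.png')
cv2.imwrite('pics/z18.png',cv2.resize(s[205:245,275:325],(800,640)[:1]+(600,),interpolation=cv2.INTER_CUBIC))
E
python3 -m jog '[0,1,0,0,0,0,0,0]'
python3 -m jog '[0,1,0,0,0,0,0,0]'
python3 d.py p -107 1.8 63.9 -1.863
```

```text
-50 [297.2 227.3]
-46 [297.9 228.5]
-44 [298.2 229.1]
-42 [298.5 229.7]
-40 [298.9 230.3]
time: 34.67
eef_pos: [0.528, -0.0447, 0.0635]
orientation: [1.416, 1.063, -1.427]
ft_force: [-13.6, 5.5, 9.8]
grip_width: 0.0179
time: 34.92
eef_pos: [0.5281, -0.0447, 0.0634]
orientation: [1.415, 1.064, -1.428]
ft_force: [-16.0, 7.2, 12.0]
grip_width: 0.0175
t34.92 pos [ 0.5281 -0.0447  0.0634] zyaw -1.861 F [-16.    7.2  12. ] w 0.0175
tool delta mm [-0.5  1.   0.2] norm 1 roll 0.002
```

View pics/z18.png

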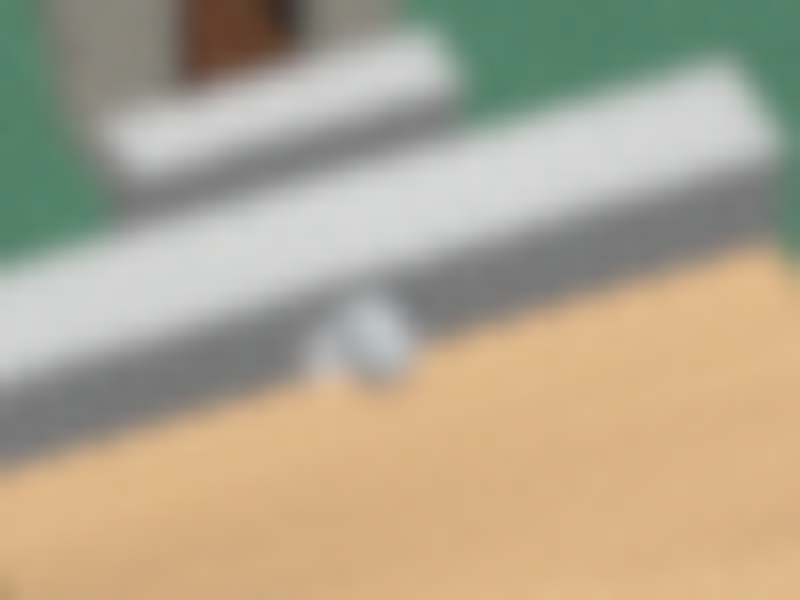

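```bash
python3 -m jog '[0,-2,0,0,0,0,0,0]'
python3 -m jog '[0,-2,0,0,0,0,0,0]'
python3 -m jog '[0,-1,0,0,0,0,0,0]'
python3 d.py p -107 1.8 63.9 -1.863
```

```text
time: 35.17
eef_pos: [0.528, -0.0447, 0.0634]
orientation: [1.417, 1.061, -1.425]
ft_force: [-9.9, 4.0, 6.9]
grip_width: 0.0177
time: 35.42
eef_pos: [0.528, -0.0446, 0.0635]
orientation: [1.419, 1.059, -1.423]
ft_force: [-5.6, 2.0, 2.8]
grip_width: 0.0175
time: 35.67
eef_pos: [0.5279, -0.0446, 0.0635]
orientation: [1.42, 1.057, -1.422]
ft_force: [-5.2, 1.2, -0.7]
grip_width: 0.0177
t35.67 pos [ 0.5279 -0.0446  0.0635] zyaw -1.863 F [-5.2  1.2 -0.7] w 0.0177
tool delta mm [-0.4  1.2  0.2] norm 1 roll 0.000
```

```bash
python3 -m jog '[0,0,0,0,0,0,0,0,0,0,0,0]' 40
python3 -m jog '[-20,0,0,0,-40,0,0,0,-40,0,0,0,0,0,-50,0,0,0,-60,0,0,0,-60,0,0,0,0,0,0,0,0,0]'
python3 - <<'E'
from meas import *
s=snap('scene','s17');t=snap('top','t17')
cv2.imwrite('pics/z19.png',np.hstack([cv2.resize(t[160:220,325:385],(400,400),interpolation=cv2.INTER_CUBIC),cv2.resize(s[180:240,260:320],(400,400),interpolation=cv2.INTER_CUBIC)]))
E
python3 d.py p -170 0 63.9 -1.863
```

```text
time: 36.05
eef_pos: [0.5292, -0.0448, 0.0638]
orientation: [1.422, 1.056, -1.42]
ft_force: [-0.2, 0.8, 0.5]
grip_width: 0.0393
time: 37.05
eef_pos: [0.5772, 0.1177, 0.1635]
orientation: [1.42, 1.056, -1.421]
ft_force: [0.1, -0.8, 0.8]
grip_width: 0.0399
t37.15 pos [0.5772 0.1163 0.1636] zyaw -1.865 F [0.1 0.3 0.2] w 0.0401
tool delta mm [ 99.9 -62.2 170.4] norm 207 roll -0.002
```

View pics/z19.png

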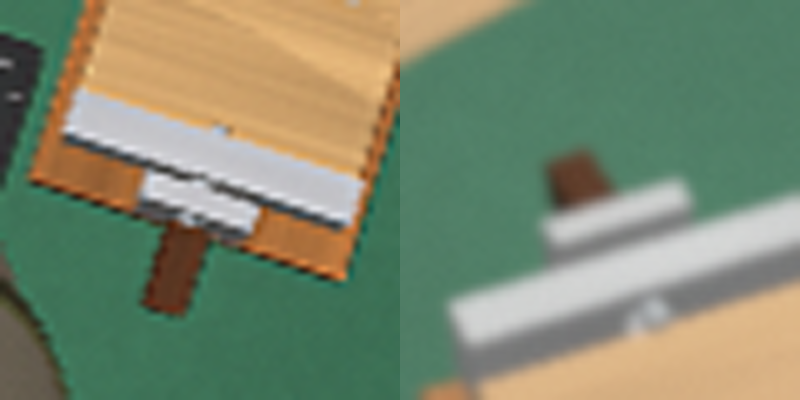

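```bash
python3 - <<'E'
from meas import *
from d import press,YAW,PC
t=cv2.imread('pics/t17.png');hs=cv2.cvtColor(t,cv2.COLOR_BGR2HSV)
np.set_printoptions(linewidth=220)
print(hs[184:212,343:362,2]);
def pl(u,v,z,n='top'):
    p=onz(n,u,v,z);return (R.from_euler('z',-YAW).as_matrix()[:2,:2]@(p[:2]-PC)*1000).round(1)
d=(cv2.inRange(hs,(0,90,0),(14,255,110)))
c,cc,a,k=comp(d,340,188,362,215);print(c,a,cv2.minAreaRect(cc),pl(*c,.072));bx=cv2.boxPoints(cv2.minAreaRect(cc))
for b in bx: print(b,pl(*b,.072))
E
```

```text
[[125  88  81  68  72 125 180 190 218 212 208 206 206 203 203 200 198 199 197]
 [167 176 169 138 134  83  54  66 124 180 190 217 212 209 206 203 203 201 199]
 [165 169 164 164 211 220 206 156  78  56  82 113 114 185 216 212 208 205 202]
 [165 167 163 182 219 207 206 208 211 200 184 215 194 136 120 120 191 219 214]
 [168 167 154 175 217 206 203 204 202 202 201 202 197 167  95  83  69  96 122]
 [171 164 142 152 200 220 212 206 202 201 198 200 205 207 207 201 152  92  84]
 [184 170 129  77  72  82 132 196 214 207 206 204 202 198 202 206 207 210 204]
 [100 130  96  85  82  77  76  72  77 124 190 213 207 206 206 202 200 205 208]
 [114  79  49  77  86  87  87  81 111 172 164  94 127 197 217 212 207 205 203]
 [116 120 124 121  84  64  66  72 106 132 175 122 110  71  80 133 195 217 217]
 [116 117 117 120 124 121  90  74  86  82  91  98  77  73  77  74  73  83 140]
 [116 114 117 117 123 110  65  81  86  84  86  92  88  94 117  81  80  78  82]
 [116 117 118 120 125 111  73  95  89  87  91  96  87  60  92  72  96 119 139]
 [116 116 118 120 117  85  66  89  89  87  91  97  80  98 125 113  93  82
[... 706 characters left out ...]
4 113 115]
 [114 116 117 117 121 125 115  86  92  89 124 119 117 116 116 114 113 113 115]
 [116 116 116 116 116 116 118 121 120 120 118 115 114 113 111 114 112 114 115]
 [115 115 116 118 116 115 116 116 118 114 115 115 114 114 114 115 115 115 115]
 [116 117 118 119 118 116 115 117 117 114 114 116 114 112 113 115 115 117 115]
 [116 117 119 119 118 115 116 115 117 117 117 113 112 113 112 113 112 114 112]]
[350.93181818 199.60227273] 88.0 ((350.77734375, 199.73719787597656), (6.578554153442383, 13.669722557067871), 19.98310661315918) [-110.8    0.8]
[345.35034 205.03647] [-130.6   11.2]
[350.02185 192.18976] [-91.2   9.8]
[356.20435 194.43793] [-91.9  -9.1]
[351.53284 207.28464] [-131.2   -7.6]
```

```bash
python3 -m jog '[0,-30,0,0,0,-32,20,0,0,0,50,0,0,0,50,0,0,0,48,0,0,0,0,0]' 0 20
python3 -m jog '[30,0,0,0,40,0,0,0,22,0,0,0,8,0,0,0,0,0,0,0,0,0,0,0]'
python3 d.py p -139 2 62 -1.863
```

```text
time: 37.9
eef_pos: [0.4678, -0.0299, 0.1639]
orientation: [1.425, 1.051, -1.429]
ft_force: [0.1, 0.8, 0.3]
grip_width: 0.0004
time: 38.65
eef_pos: [0.4702, -0.0249, 0.0645]
orientation: [1.422, 1.056, -1.42]
ft_force: [-0.2, 0.4, -0.7]
grip_width: 0.0004
t38.65 pos [ 0.4702 -0.0249  0.0645] zyaw -1.863 F [-0.2  0.4 -0.7] w 0.0004
tool delta mm [ 2.5 30.2  2.3] norm 30 roll -0.000
```

```bash
python3 -m jog '[2,8,2,0,0,8,0,0,0,6,0,0,0,0,0,0]'
python3 -m jog '[0,4,0,0,0,2,0,0,0,0,0,0]'
python3 -m jog '[0,2,0,0,0,2,0,0,0,0,0,0]'
python3 d.py p -139 2 62 -1.863
python3 - <<'E'
from meas import *
s=snap('scene','s18')
cv2.imwrite('pics/z20.png',cv2.resize(s[160:240,240:320],(480,480),interpolation=cv2.INTER_CUBIC))
E
```

```text
time: 39.15
eef_pos: [0.4908, -0.0334, 0.0618]
orientation: [1.422, 1.056, -1.421]
ft_force: [-0.1, 0.6, 1.0]
grip_width: 0.0005
time: 39.52
eef_pos: [0.496, -0.0349, 0.0617]
orientation: [1.421, 1.057, -1.421]
ft_force: [0.2, -0.5, 0.0]
grip_width: 0.0006
time: 39.9
eef_pos: [0.4978, -0.0357, 0.0615]
orientation: [1.419, 1.059, -1.424]
ft_force: [-5.0, 2.0, 2.2]
grip_width: 0.0005
t39.90 pos [ 0.4978 -0.0357  0.0615] zyaw -1.862 F [-5.   2.   2.2] w 0.0005
tool delta mm [-0.5  0.7 -0.1] norm 1 roll 0.001
```

View pics/z20.png

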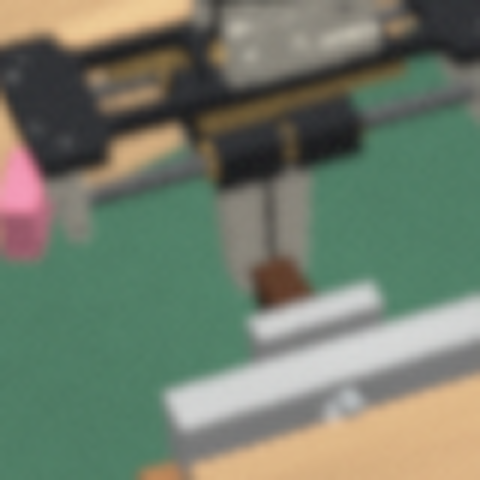

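```bash
python3 -m jog '[0,2,0,0,0,0,0,0]'
python3 -m jog '[0,2,0,0,0,0,0,0]'
python3 -m jog '[0,2,0,0,0,0,0,0]'
python3 d.py p -139 2 62 -1.863
```

```text
time: 40.2
eef_pos: [0.4979, -0.036, 0.0613]
orientation: [1.416, 1.062, -1.426]
ft_force: [-9.5, 2.9, 5.5]
grip_width: 0.0002
time: 40.45
eef_pos: [0.4979, -0.0362, 0.0611]
orientation: [1.414, 1.064, -1.429]
ft_force: [-13.3, 6.2, 7.8]
grip_width: 0.0007
time: 40.7
eef_pos: [0.4979, -0.0364, 0.061]
orientation: [1.412, 1.067, -1.431]
ft_force: [-19.2, 7.4, 10.3]
grip_width: 0.0006
t40.70 pos [ 0.4979 -0.0364  0.061 ] zyaw -1.861 F [-19.2   7.4  10.3] w 0.0006
tool delta mm [-1.   0.3 -0.8] norm 1 roll 0.002
```

```bash
python3 -m jog '[0,3,0,0,0,0,0,0]'
python3 -m jog '[0,2,0,0,0,0,0,0]'
python3 d.py p -139 2 62 -1.863
```

```text
time: 40.95
eef_pos: [0.4979, -0.0368, 0.0607]
orientation: [1.408, 1.071, -1.435]
ft_force: [-23.9, 11.0, 15.9]
grip_width: 0.0003
time: 41.2
eef_pos: [0.498, -0.037, 0.0606]
orientation: [1.406, 1.073, -1.438]
ft_force: [-29.5, 12.4, 18.4]
grip_width: 0.0006
t41.20 pos [ 0.498  -0.037   0.0606] zyaw -1.860 F [-29.5  12.4  18.4] w 0.0006
tool delta mm [-1.4  0.1 -1.3] norm 2 roll 0.003
```

```bash
python3 -m jog '[0,-8,0,0,0,-12,0,0,-20,-10,0,0,-50,0,0,0,-40,0,0,0,0,0,-60,0,0,0,-60,0,0,0,-60,0,0,0,0,0,0,0,0,0]'
python3 - <<'E'
from meas import *
from d import YAW,PC
s=snap('scene','s19');t=snap('top','t19')
cv2.imwrite('pics/z21.png',np.hstack([cv2.resize(t[170:215,335:380],(400,400),interpolation=cv2.INTER_NEAREST),cv2.resize(s[185:235,265:315],(400,400),interpolation=cv2.INTER_CUBIC)]))
hs=cv2.cvtColor(t,cv2.COLOR_BGR2HSV)
d=(cv2.inRange(hs,(0,90,0),(14,255,110)))
c,cc,a,k=comp(d,340,188,362,215);p=onz('top',*c,.072)
print(c,a,cv2.minAreaRect(cc),(R.from_euler('z',-YAW).as_matrix()[:2,:2]@(p[:2]-PC)*1000).round(1))
np.set_printoptions(linewidth=200)
print(hs[186:200,343:362,2]);print(hs[186:200,343:362,1])
E
python3 d.py p -56 0 120 -1.863
```

```text
time: 42.45
eef_pos: [0.5332, 0.1414, 0.1715]
orientation: [1.42, 1.056, -1.421]
ft_force: [0.3, -0.0, -0.4]
grip_width: 0.0005
[350.91463415 199.56097561] 82.0 ((350.9499816894531, 199.6500244140625), (6.640782833099365, 13.281566619873047), 18.434947967529297) [-110.7    0.8]
[[166 171 166 163 213 220 205 155  79  57  82 112 114 187 219 215 211 205 204]
 [164 168 164 182 219 209 206 208 212 201 183 213 198 130  92 123 193 221 214]
 [169 167 155 176 218 205 205 205 203 203 203 202 202 171  96  85  58  72 125]
 [171 165 142 154 200 220 213 208 205 201 199 200 207 208 208 203 154  94  84]
 [185 172 131  77  72  82 133 197 215 208 207 207 201 200 201 206 208 212 206]
 [100 129  98  84  80  77  75  72  77 128 190 215 208 208 205 203 203 204 210]
 [113  79  47  75  87  87  87  75  93 175 169  98 129 197 219 212 208 206 204]
 [119 121 124 119  84  62  68  80 121 101  88 132 116  72  82 134 197 218 219]
 [117 118 118 121 126 122  89  65  85  84  86  87  78  64  80  74  72  81 141]
 [116 116 117 122 123 110  64  77  87  84  88  93  91  98 117  84  80  79  81]
 [117 118 119 118 125 112  71  
[... 821 characters left out ...]
   6   5   5   8]
 [124 126 132 124  79 119 101 188 162  93  23  27  15   4   3   4   5   7  13]
 [122 119 123 124 125 127  86 180 171 170 172 164 128  44   6   3   4   3  24]
 [117 119 120 119 124 111 135 166 164 164 162 170 182 143  72   6   6  16  22]
 [120 119 122 123 124 112 140 162 156 157 158 165 162  89  78  79  75  98 145]
 [121 120 121 119 119  71 179 162 156 162 159 174 125 129 131 124 100  91 161]
 [121 120 120 125 109 148 163 159 158 155 160 174  93 133 121 122 123 130 137]
 [116 122 118 125 113 137 160 160 158 160 164 165  66 132 121 120 122 122 122]]
t42.55 pos [0.5332 0.1402 0.1716] zyaw -1.865 F [-0.2 -0.4 -0.6] w 0.0003
tool delta mm [ 51.8 100.8 180.3] norm 213 roll -0.002
```

View pics/z21.png

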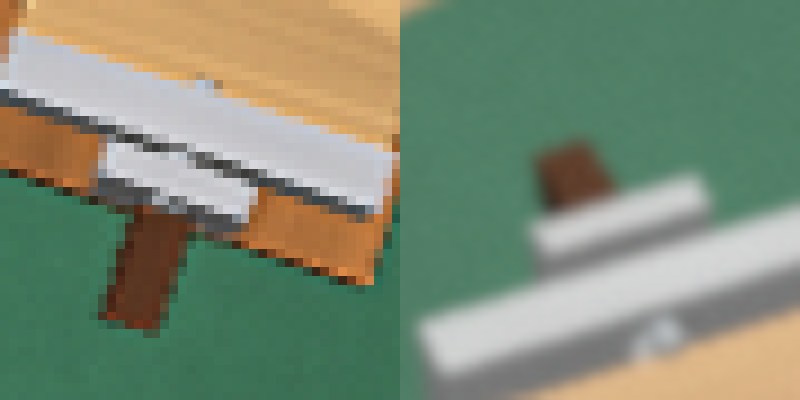

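```bash
python3 - <<'E'
from meas import *
from d import press
for x in(-127,-129,-131,-133):
    print(x,[np.round(proj('scene',press(x/1e3,(y+1.5)/1e3,.072)),1) for y in(-9,9)],[np.round(proj('top',press(x/1e3,(y+1)/1e3,.072)),1) for y in(-9,9)])
for x in(-87,-91): print('front',x,[np.round(proj('top',press(x/1e3,(y+1)/1e3,.072)),1) for y in(-9,9)])
s=cv2.imread('pics/s19.png');hs=cv2.cvtColor(s,cv2.COLOR_BGR2HSV)
np.set_printoptions(linewidth=200)
print(hs[198:214,278:306,2])
E
```

```text
-127 [array([281. , 201.9]), array([288.1, 199.8])] [array([352.1, 205.9]), array([346.1, 204. ])]
-129 [array([280.7, 201.3]), array([287.8, 199.3])] [array([351.9, 206.6]), array([345.9, 204.6])]
-131 [array([280.4, 200.8]), array([287.5, 198.7])] [array([351.7, 207.2]), array([345.7, 205.3])]
-133 [array([280.1, 200.2]), array([287.2, 198.2])] [array([351.5, 207.9]), array([345.5, 206. ])]
front -87 [array([356.4, 192.7]), array([350.4, 190.8])]
front -91 [array([355.9, 194. ]), array([350. , 192.1])]
[[127 128 128 127 127 126 127 128 128 128 128 127 128 127 128 127 128 128 128 127 128 127 127 126 125 126 125 127]
 [127 127 128 128 127 127 126 126 127 127 128 128 128 127 128 128 128 126 127 127 126 127 128 128 127 126 126 127]
 [127 127 128 127 126 128 128 127 128 127 128 127 128 127 125 128 129 128 128 128 128 130 128 127 127 127 127 127]
 [128 128 128 128 127 128 127 124 122 122 123 127 127 129 128 127 128 129 128 130 128 129 129 128 128 127 127 127]
 [128 127 127 126 126 121 120 113 105 103 108 118 124 126 127 129 129 129 128 128 129 129 130 130 128 128 127 128]
 [129 128 127 1
[... 550 characters left out ...]
 131 130]
 [130 129 126 112  83  68  79  91  94  95  97  98 100 103 120 139 150 158 168 177 187 193 196 193 172 147 135 131]
 [130 129 126 114  89  65  72  87  97 101 107 115 122 134 146 168 181 188 194 199 205 205 207 201 183 157 139 131]
 [129 130 126 120  98  68  72  92 110 123 138 150 161 173 184 195 200 204 205 207 205 202 199 191 175 154 136 130]
 [129 129 128 127 118 102 108 127 147 162 176 185 192 198 203 205 205 204 201 197 190 180 171 161 150 139 132 130]
 [129 130 134 142 148 150 158 174 185 192 200 203 204 205 203 198 195 188 180 171 159 147 140 134 130 130 134 139]
 [128 129 137 154 173 184 193 200 205 206 205 200 196 192 182 174 165 157 148 139 132 128 128 130 134 143 155 166]]
```

```bash
python3 -m jog '[0,50,30,0,0,51,50,0,0,0,50,0,0,0,50,0,20,0,0,0,20,0,0,0,10,0,0,0,0,0,0,0,0,0,0,0]'
python3 d.py p -55 1 92 -1.863
```

```text
time: 43.68
eef_pos: [0.5742, -0.052, 0.1222]
orientation: [1.421, 1.056, -1.421]
ft_force: [0.7, -0.8, -0.2]
grip_width: 0.0005
t43.67 pos [ 0.5742 -0.052   0.1222] zyaw -1.863 F [ 0.7 -0.8 -0.2] w 0.0005
tool delta mm [30.2  6.8  7.3] norm 32 roll -0.000
```

```bash
python3 -m jog '[10,7,7,0,10,0,0,0,5,0,0,0,3,0,0,0,0,0,0,0,0,0,0,0]'
python3 -m jog '[1,0,0,0,0,0,0,0]'
python3 -m jog '[1,0,0,0,0,0,0,0]'
python3 d.py p -55 1 92 -1.863
```

```text
time: 44.42
eef_pos: [0.5788, -0.0604, 0.0939]
orientation: [1.421, 1.057, -1.421]
ft_force: [0.7, -0.7, 0.4]
grip_width: 0.0006
time: 44.68
eef_pos: [0.5787, -0.0606, 0.0928]
orientation: [1.421, 1.056, -1.421]
ft_force: [0.5, -0.3, 0.1]
grip_width: 0.0005
time: 44.92
eef_pos: [0.5787, -0.0606, 0.0923]
orientation: [1.421, 1.056, -1.421]
ft_force: [-1.4, -0.0, 7.2]
grip_width: 0.0006
t44.92 pos [ 0.5787 -0.0606  0.0923] zyaw -1.863 F [-1.4 -0.   7.2] w 0.0006
tool delta mm [ 0.3 -0.   0.4] norm 0 roll -0.000
```

```bash
python3 -m jog '[0.25,0,0,0,0,0,0,0]'
python3 -m jog '[0,0,0,0,0,0,0,0,0,0,0,0,0,0,0,0]'
python3 - <<'E'
from meas import *
s=snap('scene','s20');t=snap('top','t20')
cv2.imwrite('pics/z22.png',s);cv2.imwrite('pics/z23.png',t)
for i in range(1): print(ctrl.get_obs()['ft_force'])
E
```

```text
time: 45.18
eef_pos: [0.5788, -0.0605, 0.0923]
orientation: [1.421, 1.056, -1.421]
ft_force: [-1.6, 0.8, 11.0]
grip_width: 0.0008
time: 45.68
eef_pos: [0.5788, -0.0605, 0.0923]
orientation: [1.421, 1.056, -1.421]
ft_force: [-2.7, -0.4, 9.6]
grip_width: 0.0003
[-2.69680914 -0.1055948  10.38139805]
```

View pics/z22.png

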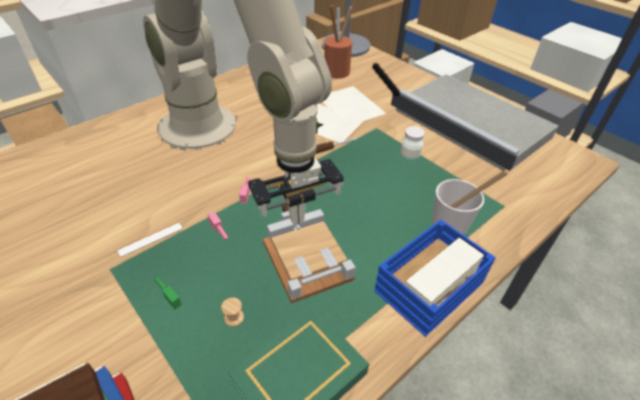

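View pics/z23.png

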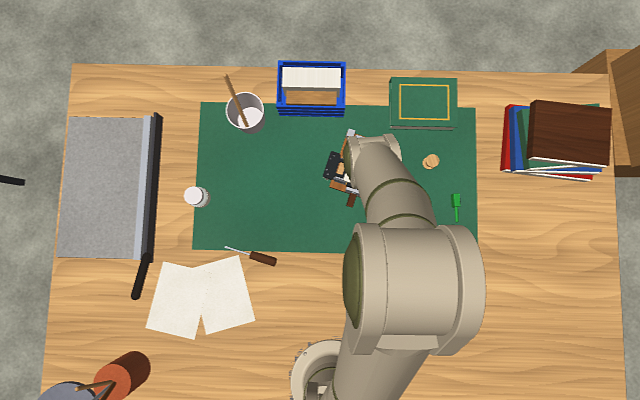

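```bash
python3 - <<'E'
from h import *
o=ctrl.get_obs();print(o['time'],o['ft_force'],o['eef_pos']);print(ctrl.job_done())
E
```

```text
45.775 [-2.69680914 -0.1055948  10.38139805] [ 0.57876932 -0.06054489  0.09228484]
the job is handed in; nothing more can be done
None
```

I loaded the press, shut the lid, pushed the pin in and let go of it. I handed in at 45.8 s with the hand pressing on the lid bar at about 10.4 N. The one thing I could not confirm is that the pin's block sits flush against the post.

- **Stack:** The roundel and the brass die were each lowered until I felt contact, then released. In the camera view they sat about 2 to 3 mm off the ring's centre towards the press's −y side. The two were concentric to within about 2 mm.
- **Lid:** It is fully shut. The bar top measured 73 mm above the bench, both when I closed it and again at the end.
- **Pin, going in:** The shank went through the post and the bar. It stuck once at about 14 N and then slipped 4 mm further.
- **Pin, checking it was home:** After letting go, the top view still showed a gap of a few mm at the post. I pushed on the block's rear up to about 32 N and it met a solid stop, moving about 1 mm at most.
- **Pin, remaining doubt:** The last close view still showed a sliver of shank, roughly 2 to 4 mm. I think this is the pin drooping in its oversized hole, but I did not confirm that.
- **Rest of the bench:** Nothing else visibly moved in the last pictures. In those views the arm covered a few items: the bone folder and pink pins from the top, and part of the awl in the scene view.

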